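# Clamp the spare gear with the ratchet wrench

### The job

Secure the spare gear in its wooden bin: push the loose steel clamp strap round until it points straight at the middle of the gear, with its round toe over the rim and its other end on the heel block. Then set the ratchet ring wrench down over the nut that holds the strap and swing the handle back and forth between the bin's sides, clockwise to tighten and leaving the ring on the nut as it slips on each return stroke, until the nut comes up tight. Finally lift the wrench off and lay it down flat on the bench without dropping it, clear of the bin and without disturbing the other things.

Things in the scene. Friction and masses are not known exactly. Their poses are not given: they have to be found in the camera images.
- bin: open-fronted, open-topped wooden bin fixed to the bench: floor 20 mm thick, two sides (18 mm thick) and far end 98 mm high, inside 270 mm wide; it runs from x = -165 mm (open front, towards the robot) to +262 mm. Origin: on the axis of the upright 20 mm stud, at bench height; +x points from the stud to the middle of the gear, y left, z up
- gear_centre (a point): centre of the upper face of the dark steel spur gear lying flat in the far half of the bin: 180 mm across, rim 16 mm wide, 36 mm thick, upper face 56 mm above the bench, its middle 150 mm from the stud. The steel heel block (34 x 56 x 36 mm, middle 40 mm from the stud on the robot's side) is as high
- strap (a joint): angle of the flat steel clamp strap about the stud, rad, counter-clockwise from above: 0 when it points straight at the middle of the gear; it begins swung out to the left (0.6 to 1.05). Slight friction (0.12 N m), stays where left, no stop near 0. Strap 40 mm wide, 57 to 73 mm above the bench, from a round toe 105 mm one side of the stud to 63 mm on the heel side
- strap_toe (a point): centre of the strap's round toe (20 mm radius), half-way up its thickness (65 mm above the bench), 85 mm from the stud's axis; x of its frame runs along the strap from stud to toe
- nut (a joint): turn of the nut, rad, growing as it is tightened, clockwise seen from above; it begins between 0 and 0.25, runs with about 0.2 N m of friction and comes up tight against its end at 2.2. It stays at the same height as it turns
- nut_top (a point): centre of the upper face of the plain hexagon nut: 30 mm across flats, 20 mm tall, upper edge chamfered, on a washer 50 mm across. This point is 98 mm above the bench, the washer's top 78 mm; the stud (20 mm thick) stands 12 mm above it. x of its frame points square out of a flat and turns with the nut
- ratchet (a joint): turn of the toothed wheel in the wrench's ring relative to the wrench, rad: near 0 at the start, it grows as the handle is swung back (counter-clockwise from above) over a nut, with a click each 15 degrees and next to no force, and is locked the other way (it drives the nut clockwise)
- wrench_ring (a point): centre of the ring of the ratchet ring wrench, half-way up (9 mm over its underside). Flat plain steel tool 200 mm long, about 0.4 kg, lying right side up, set to tighten. Ring 57 mm across, 18 mm tall. x of its frame points from handle to ring, z up. When it is down on the nut, its underside on the washer, this point is 87 mm above the bench
- wrench_hole (a point): same point as wrench_ring, but this frame turns with the toothed wheel. The wheel has a 12-point hole right through it for the 30 mm nut, 1.8 mm wider than the nut across flats; x points square out of one of its flats, so it drops on when this x and that of nut_top differ by a multiple of 30 degrees, within about 8 degrees
- wrench_grip (a point): grasp point on the wrench's handle, half-way up, 75 mm from the ring's centre; the handle is a bar 20 mm wide and 12 mm thick, its underside 3 mm above that of the ring, straight from 50 to 160 mm from the ring's centre, end at 172 mm. The wrench balances about 66 mm from the ring's centre
- spanner: bystander: an ordinary thin combination spanner, 200 mm long, open jaw at one end and a small plain ring at the other, loose on the bench; the two tools may lie in each other's place. Origin at the centre of its underside
- carton: bystander: closed cardboard carton 150 x 120 x 90 mm to the left of the bin. Origin under its centre
- coupling: bystander: dark steel flanged hub, 90 mm across, 50 mm tall, on the right beyond the tools. Origin under its centre

How it is judged:
By the outcome, as a careful person would: the job done as asked, in the order asked, and still so for the second after the job is handed in, with the robot touching nothing.
It also fails if it takes over 72 s, if anything falls off the work surface, if the arm or the gripper's body presses on something with over 40 N, if the wrist force passes 120 N, or if a joint passes its speed limit or range.

### The arm

A 6-joint arm with a two-finger parallel gripper is mounted at the origin on the work surface. World frame = base frame: x ahead of the robot, y to its left, z up, the work surface at z = 0. Lengths are in mm, angles in degrees, forces in N, time in s.
With the tool pointing down it reaches from about 300 to 850 mm from the base axis. Payload 4.2 kg.
Tool frame: the origin (TCP) lies on the centre line of the jaws, within the pads' length; the fingertips stand 14 mm ahead of it and the grasp point (between the pads) lies 5 mm behind it; z points along the fingers, y is the direction in which the jaws open and shut (so a half turn about z gives the same grasp; the last joint's range is limited). The gripper opens to 91 mm and grips with 3 to 60 N. Pads are 32 mm wide; open, the fingers measure 118 mm over their backs; the gripper's body (76 mm by 178 mm) begins 60 mm behind the grasp point.
Start: joints at [-72.365, 18.312, 89.639, -0, 72.044, -1.146], TCP at [185.131, -544.397, 227.976] pointing down, gripper open.
Joint ranges: [-177.97, 177.97], [-48.28, 115.42], [12.27, 149.76], [-77.06, 257.06], [2.81, 150.46], [-146.56, 146.56]. Speed limits (degrees/s): [147.25, 147.25, 180, 180, 180, 180].

### API

Orientations are given as [roll, pitch, yaw] about the fixed x, y, z axes, in that order (R = Rz(yaw) Ry(pitch) Rx(roll)).
In Python, from workcell import env gives the robot as it stands.
- The arm moves only by the tool play_rows, never from a script. Its argument "increments" is a list of rows, each a list of 5 numbers: the shift along the world's x, y, z in mm, then the turn about the world's z in degrees, then the closure, from 0 (fully open) to 1 (shut). In form: [[x, y, z, yaw, fingers], ...]. A call has 1 to 20 rows; each row shifts and turns the commanded pose from where the row before left it; what a row does not reach is not made up. A row lasts 1/8 s, in which the tool goes at most 62.5 mm and 10.7 degrees, less where a joint would pass 70% of its speed; a pose out of reach is approached as far as the arm can. A call is refused whole if a number of a shift passes 62.5 or a number of a turn 10.7, either way. A call with a gripper value outside its range is refused whole. The fingers move at their own pace and stop on an object; "newtons" is the grip in N (left out, the last holds). Time passes only in rows, so rows that do not move let the fingers close. It gives the time, the measured TCP pose, the force and the opening at its end, in the units of the state.
- env.state(): the state, without advancing time (a new reading comes with each control period).
- env.grab_frame(name): name is "side" or "top" or "wrist"; returns the picture (480x640x3 uint8, red, green, blue); there is no depth.
- env.calibration(name): a dict with "fx", "fy", "cx", "cy" (pixels), "R" (3x3) and "t" (3): a world point X has camera coordinates R X + t; the wrist camera has in their place "hand_eye" (4x4, takes a point from camera to tool coordinates, whose origin is the TCP and whose axes are the flange's). Camera axes: x right, y down, z forward; pixel columns grow to the right and rows downward; lengths in mm; the calibration is good to about 2 mm. A picture is of the moment at which its call begins: read the wrist's pose just before it. calibration takes no time and is no camera call.
- env.job_done(): hands the job in, once; it reports no verdict.
The state is a dict: "time_s": time; "qpos": joint angles; "qvel": joint speeds; "effort": joint torques, N m; "ee_pos": TCP position; "ee_rot": TCP orientation; "force": force on the tool from outside, world axes, zero at the start; "torque": the same for the moment, N m; "gripper_width": finger opening in mm.
Only numpy, scipy, OpenCV 4.12 (cv2) and the standard library are available. Lean on these libraries where they do the work, as an engineer would, in place of code of your own. Each camera call takes 0.05 s, during which the arm holds its last target.

## Working session

There is one attempt and no reset: what is moved stays moved. The work goes in short steps, Python scripts to look and compute and a tool call to move; the robot and the scene stay as the last step left them, time stands still between calls to the robot, and variables do not carry over. Pictures are saved under pics/ and viewed, and the job is handed in when it is done.

Besides the shell and the picture viewer there is one more tool, called after ">>>" as name(argument=value, ...), one argument or row to a line, values as JSON. play_rows: Moves the arm, as the interface text tells. Its arguments: {"type":"object","properties":{"increments":{"type":"array"},"newtons":{"type":"number"}},"required":["increments"]}

```bash
mkdir -p pics; ls
cat > h.py <<'E'
import numpy as np, cv2
from workcell import env
def snap(cam,name):
    s=env.state(); im=env.grab_frame(cam); cv2.imwrite(f'pics/{name}.png',cv2.cvtColor(im,cv2.COLOR_RGB2BGR)); np.savez(f'pics/{name}.npz',p=s['ee_pos'],r=s['ee_rot']); return s
def Rm(rpy):
    from scipy.spatial.transform import Rotation as R
    return R.from_euler('xyz',rpy,degrees=True).as_matrix()
def cam(camn,name=None):
    c=env.calibration(camn)
    if camn!='wrist': return c,np.array(c['R']),np.array(c['t'])
    d=np.load(f'pics/{name}.npz'); T=np.eye(4);T[:3,:3]=Rm(d['r']);T[:3,3]=d['p']
    M=np.linalg.inv(T@np.array(c['hand_eye'])); return c,M[:3,:3],M[:3,3]
def pix(camn,X,name=None):
    c,R,t=cam(camn,name); P=np.atleast_2d(X)@R.T+t
    return np.c_[c['fx']*P[:,0]/P[:,2]+c['cx'],c['fy']*P[:,1]/P[:,2]+c['cy']]
def atz(camn,uv,z,name=None):
    c,R,t=cam(camn,name); uv=np.atleast_2d(uv)
    d=np.c_[(uv[:,0]-c['cx'])/c['fx'],(uv[:,1]-c['cy'])/c['fy'],np.ones(len(uv))]@R
    o=-R.T@t; return o+d*((z-o[2])/d[:,2])[:,None]
E
python3 - <<'E'
from h import *
print(snap('top','top0')); snap('side','side0')
for c in('top','side','wrist'):print(env.calibration(c))
E
```

```text
pics
{'time_s': 0.0, 'qpos': array([-7.23657484e+01,  1.83513569e+01,  8.97059082e+01, -7.04760069e-04,
        7.20429463e+01, -1.14482014e+00]), 'qvel': array([-0.09378554, -0.03311534,  0.02523329, -0.01382173, -0.04640446,
       -0.05138061]), 'effort': array([-1.35367109e-04, -4.12454510e+01, -2.31975782e+01,  7.27406982e-02,
        4.56517248e-02, -1.57318050e-04]), 'ee_pos': array([ 184.96822956, -543.93765871,  227.12647479]), 'ee_rot': array([-1.79899795e+02, -1.33226155e-03,  1.87792885e+01]), 'force': array([0.18661782, 0.81830089, 0.37657105]), 'torque': array([0.02515455, 0.04604203, 0.03198234]), 'gripper_width': 91.2200423409195}
{'fx': 525.0816795076246, 'fy': 525.0816795076246, 'cx': 319.02973112229574, 'cy': 236.87082952795586, 'R': array([[ 0.01190278, -0.9997587 , -0.01846251],
       [-0.98293895, -0.00830933, -0.1837443 ],
       [ 0.18354655,  0.02033459, -0.98280068]]), 't': array([  70.40626881,  643.76453086, 1286.55033263])}
{'fx': 469.3568480412116, 'fy': 469.3568480412116, 'cx': 326.8189663511264, 'cy': 240.01553628759098, 'R': array([[-0.89032934, -0.45507894, -0.01472461],
       [-0.29455021,  0.60032445, -0.74353933],
       [ 0.34720863, -0.65765774, -0.66853007]]), 't': array([ 576.59556652,  197.33221943, 1126.23881245])}
{'fx': 377.90190514360694, 'fy': 377.90190514360694, 'cx': 314.680785147002, 'cy': 239.26368212937558, 'hand_eye': array([[ 5.21695301e-04, -9.56469732e-01, -2.91831082e-01,
         8.26905414e+01],
       [ 9.99999709e-01,  6.61657831e-04, -3.80907129e-04,
        -8.02131859e-01],
       [ 5.57418460e-04, -2.91830798e-01,  9.56469798e-01,
        -1.57428058e+02],
       [ 0.00000000e+00,  0.00000000e+00,  0.00000000e+00,
         1.00000000e+00]])}
```

View pics/top0.png

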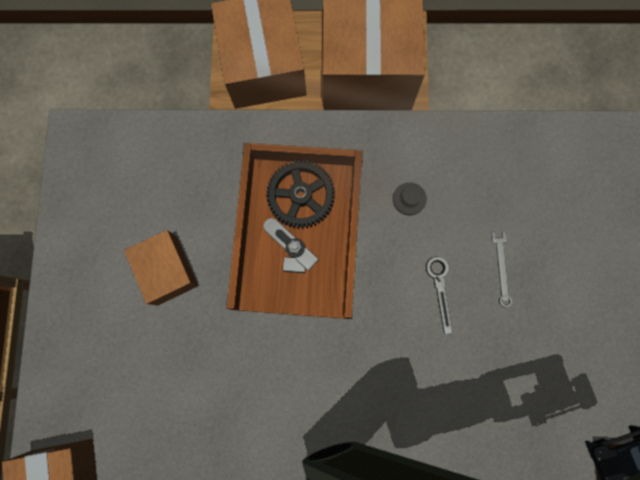

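View pics/side0.png

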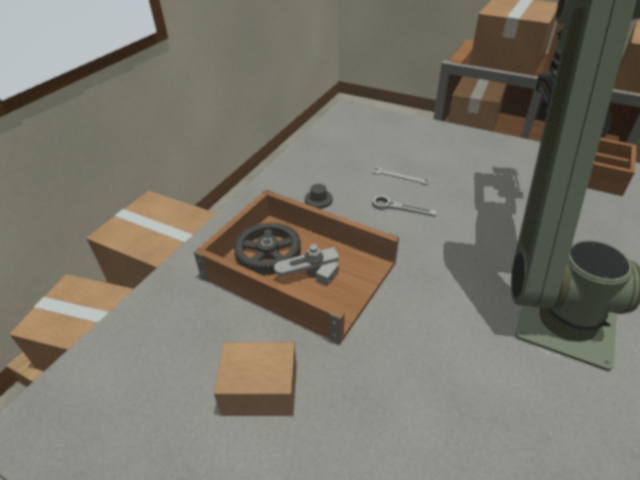

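The top view shows the gear at about (301,194), the nut at (294,246) and the strap toe at (271,227), to the left. The ratchet wrench's ring is at (437,268) and its handle end at (447,332). The spanner is at (503,270). I'll zoom in next.

Run:
```python
from h import *
im=cv2.imread('pics/top0.png')
cv2.imwrite('pics/top0z.png',cv2.resize(im[140:340,220:520][:, :],None,fx=2.66,fy=2.66,interpolation=cv2.INTER_CUBIC))
print('gear',atz('top',(300.5,194),56)); print('nut',atz('top',(294,245),105))
print('toe',atz('top',(271,227),65))
print('ring',atz('top',(437.5,267.5),18),atz('top',(447.5,332),12))
print('bin corners',atz('top',[(245,145),(362,151),(353,318),(229,308)],98))
print('spanner',atz('top',[(500,237),(506,302)],5)); print('coup',atz('top',(409,199),30))
```

```text
gear [[757.45344985 126.87518929  56.        ]]
nut [[613.68960721 137.71695769 105.        ]]
toe [[666.89448362 200.6008987   65.        ]]
ring [[ 572.28202638 -232.08840062   18.        ]] [[ 407.06594906 -253.93955414   12.        ]]
bin corners [[875.78969435 270.33281732  98.        ]
 [861.10202276 -31.44650938  98.        ]
 [437.01543853  -8.38428582  98.        ]
 [457.70466725 293.61980552  98.        ]]
spanner [[ 657.05683198 -402.42525693    5.        ]
 [ 485.53786258 -409.13941768    5.        ]]
coup [[ 752.81925119 -159.73737212   30.        ]]
```

View pics/top0z.png

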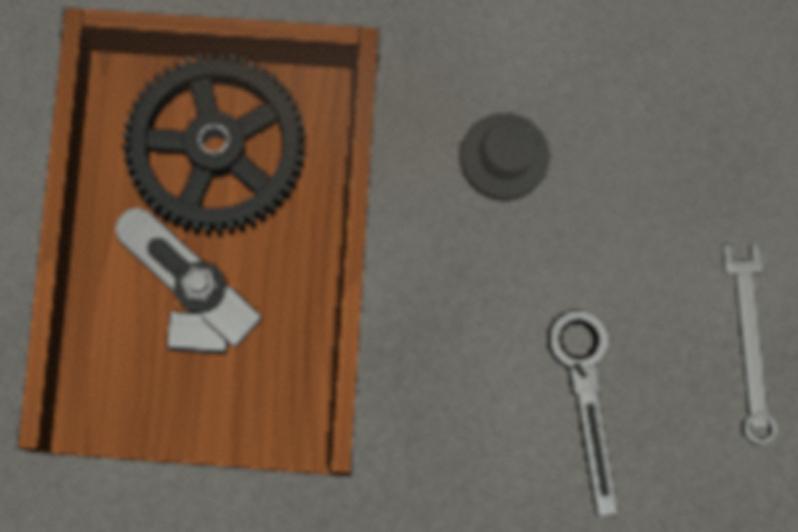

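>>> play_rows(
  increments=[
    [39, 38, 0, -2, 0],
    [39, 38, 0, -2, 0],
    [39, 38, 0, -2, 0],
    [39, 38, 0, -2, 0],
    [39, 38, 0, -2, 0],
    [39, 38, 0, -1, 0],
    [39, 38, 0, 0, 0],
    [39, 38, 0, 0, 0],
    [0, 0, 0, 0, 0],
    [0, 0, 0, 0, 0],
  ],
)

```text
time_s: 1.35
ee_pos: [496.7, -240.4, 227.5]
ee_rot: [-180.0, 0.1, 7.8]
force: [-0.5, 0.4, -0.2]
gripper_width: 91.4
```

Run:
```python
from h import *
print(snap('wrist','w1'))
```

```text
{'time_s': 1.35, 'qpos': array([-2.69975668e+01,  1.62727039e+01,  9.26722709e+01, -4.07665498e-02,
        7.11241278e+01,  5.51922506e+01]), 'qvel': array([-1.54078776, -0.41471309,  0.26430319,  0.09746596, -0.00670761,
        0.09971644]), 'effort': array([ 9.75328982e-01, -3.89536893e+01, -2.32856011e+01,  1.33918407e-01,
       -6.02081185e-02,  7.76141424e-04]), 'ee_pos': array([ 496.67437868, -240.37823912,  227.51200646]), 'ee_rot': array([-1.79992211e+02,  7.87519041e-02,  7.82339995e+00]), 'force': array([-0.45592391,  0.43967551, -0.16137432]), 'torque': array([ 0.01868019, -0.0120353 , -0.03977819]), 'gripper_width': 91.38706440193305}
```

View pics/w1.png

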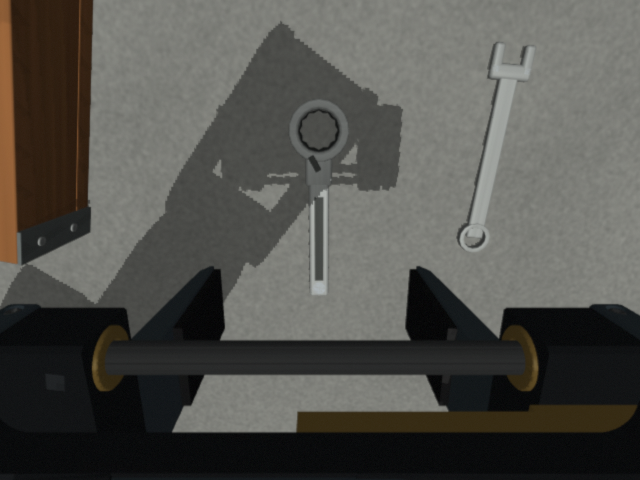

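The wrist view shows the wrench ring's centre at (319,130) and its handle end at (319,293). The spanner lies off to the right.

Run:
```python
from h import *
a=atz('wrist',(319,130),18,'w1')[0]; b=atz('wrist',(319.3,293.5),12,'w1')[0]
print(a,b,np.linalg.norm((a-b)[:2]),np.degrees(np.arctan2(*(a-b)[1::-1])))
im=cv2.imread('pics/w1.png')
cv2.imwrite('pics/w1z.png',cv2.resize(im[90:210,260:380],None,fx=5,fy=5,interpolation=cv2.INTER_CUBIC))
```

```text
[ 573.20788755 -232.96365162   18.        ] [ 405.26510712 -257.09116021   12.        ] 169.66706861251123 8.175461303221223
```

View pics/w1z.png

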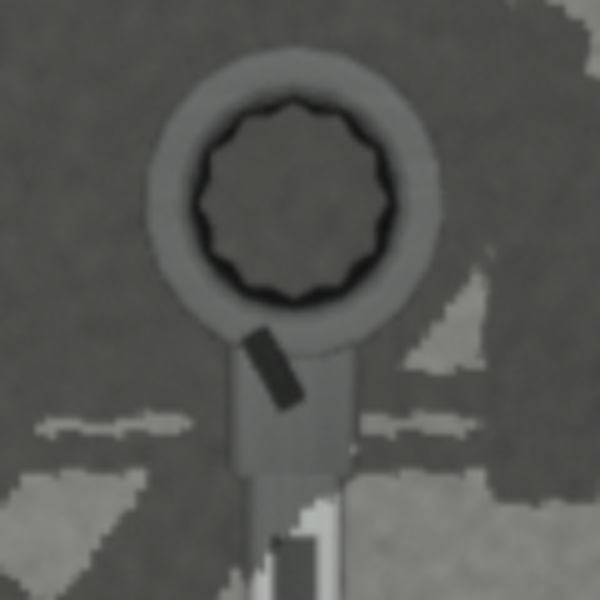

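>>> play_rows(
  increments=[
    [6, 53, 0, 0, 0],
    [6, 53, 0, 0, 0],
    [6, 53, 0, 0, 0],
    [6, 53, 0, 0, 0],
    [6, 53, 0, 0, 0],
    [6, 53, 0, 0, 0],
    [7, 49, 0, 0, 0],
    [0, 0, 0, 0, 0],
    [0, 0, 0, 0, 0],
    [0, 0, 0, 0, 0],
  ],
)

```text
time_s: 2.65
ee_pos: [540.0, 124.8, 228.0]
ee_rot: [180.0, 0.0, 7.6]
force: [1.2, -0.0, -0.2]
gripper_width: 90.9
```

Run:
```python
from h import *
print(snap('wrist','w2'))
im=cv2.imread('pics/w2.png')
```

```text
{'time_s': 2.65, 'qpos': array([ 1.18413512e+01,  1.64461549e+01,  9.23443297e+01, -2.96347695e-02,
        7.12230588e+01,  9.42070516e+01]), 'qvel': array([ 0.0331343 , -0.05828817, -0.23161576,  0.16018388, -0.05969663,
        0.18092153]), 'effort': array([ 3.22585395e-01, -3.93004131e+01, -2.32023275e+01,  4.19130397e-02,
       -8.04469641e-02, -3.54602482e-03]), 'ee_pos': array([540.00923245, 124.80971396, 228.04912965]), 'ee_rot': array([1.79971027e+02, 1.14510381e-02, 7.64383900e+00]), 'force': array([ 1.22014229, -0.0226222 , -0.21751268]), 'torque': array([ 0.02240645, -0.01175514, -0.06468302]), 'gripper_width': 90.90782519207335}
```

View pics/w2.png

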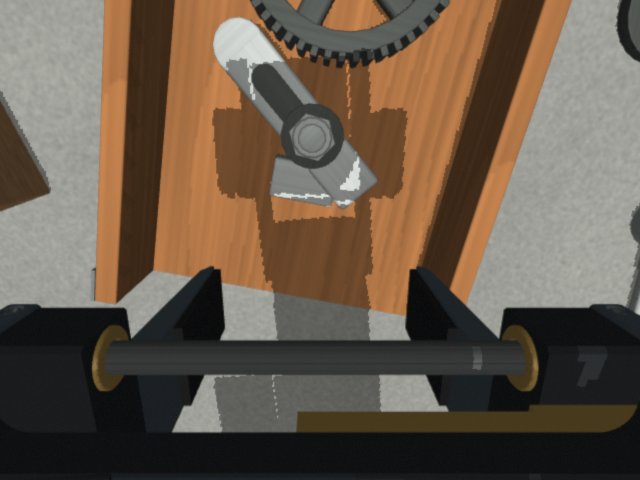

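This shows the nut at about (312,138), the strap toe centre near (237,42) and the heel block beneath. I'll zoom in and overlay the model.

```bash
cat > ov.py <<'E'
from h import *
def poly(c,r,n,z,ph=0):
    a=np.radians(ph)+np.arange(n)*2*np.pi/n; return np.c_[c[0]+r*np.cos(a),c[1]+r*np.sin(a),np.full(n,z)]
def L(S,yaw,pts):
    a=np.radians(yaw); R=np.array([[np.cos(a),-np.sin(a),0],[np.sin(a),np.cos(a),0],[0,0,1]])
    return np.array(pts,float)@R.T+[S[0],S[1],0]
def draw(name,out,S,yaw,strap,nut,crop,f,camn='wrist'):
    im=cv2.imread(f'pics/{name}.png'); x0,y0,x1,y1=crop
    im=cv2.resize(im[y0:y1,x0:x1],None,fx=f,fy=f,interpolation=cv2.INTER_CUBIC)
    def pl(P,col):
        u=(pix(camn,P,name)-[x0,y0]+.5)*f; cv2.polylines(im,[np.round(u).astype(int)],True,col,1,cv2.LINE_AA)
    pl(poly(S,25,60,78),(255,0,0)); pl(poly(S,15/np.cos(np.pi/6),6,98,nut+30),(0,255,0)); pl(poly(S,10,40,110),(0,255,255))
    pl(poly(S,28.5,60,96),(0,128,255)) if 0 else None
    g=L(S,yaw,[[150,0,0]])[0]; pl(poly(g,90,90,56),(0,0,255))
    th=np.radians(np.arange(-90,91,10)); arc=[[85+20*np.cos(t),20*np.sin(t),73] for t in th]
    pl(L(S,strap,[[-63,20,73],[-63,-20,73]]+arc),(255,0,255))
    for y in(135,-135): pl(L(S,yaw,[[-165,y,98],[262,y,98]]),(255,255,0))
    cv2.imwrite(f'pics/{out}.png',im)
E
python3 - <<'E'
from ov import *
n=atz('wrist',(312.5,136.5),110,'w2')[0]; print(n)
im=cv2.imread('pics/w2.png')
cv2.imwrite('pics/w2z.png',cv2.resize(im[80:200,250:370],None,fx=5,fy=5,interpolation=cv2.INTER_CUBIC))
S=n[:2]; draw('w2','w2o',S,-3.3,49,0,(90,0,570,310),1.6)
t=atz('wrist',(238,43),73,'w2')[0]; print(t,np.linalg.norm(t[:2]-S),np.degrees(np.arctan2(*(t[:2]-S)[::-1])))
E
```

```text
[613.08601098 136.98993554 110.        ]
[671.26768094 201.01614769  73.        ] 86.51278842574727 47.73806110309328
```

View pics/w2z.png

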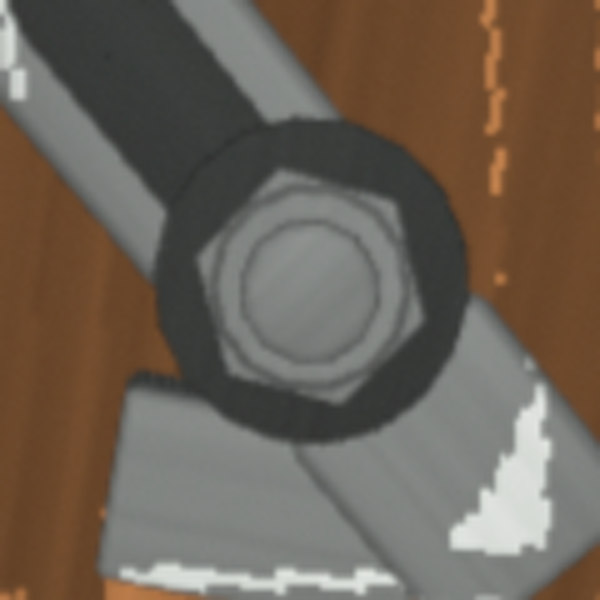

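View pics/w2o.png

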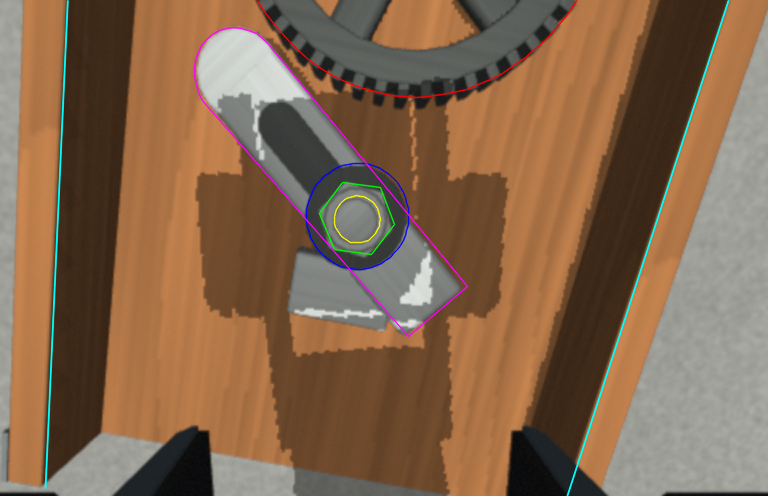

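Run:
```python
from ov import *
f=lambda z:np.array(z)/5+[250,80]-.4
V=atz('wrist',f([(278,168),(395,205),(425,322),(343,408),(228,372),(197,258)]),94,'w2')
c=V.mean(0); d=V-c; print('hex',c,np.hypot(d[:,0],d[:,1]),(np.degrees(np.arctan2(d[:,1],d[:,0])))%60)
print('stud',atz('wrist',f((310,290)),110,'w2'),'washer',atz('wrist',f((312,281)),78,'w2'))
g=atz('top',(300.5,194),56)
```

```text
hex [611.73723376 137.42188994  94.        ] [17.90123053 17.30045072 17.67689316 17.96158107 17.34125088 17.51308808] [23.21456811 21.95814594 22.46349347 23.21366814 21.28965747 22.51766157]
stud [[612.25996276 137.51950175 110.        ]] washer [[612.55427888 137.49407459  78.        ]]
```

>>> play_rows(
  increments=[
    [23, 12, 0, 8.2, 0],
    [23, 12, 0, 8.2, 0],
    [23, 12, 0, 8.2, 0],
    [22, 12, 0, 8.2, 0],
    [22, 11, 0, 8.2, 0],
    [0, 0, -40, 0, 0],
    [0, 0, -40, 0, 0],
    [0, 0, -40, 0, 0],
    [0, 0, -22, 0, 0],
    [0, 0, -10, 0, 0],
    [0, 0, 0, 0, 0],
    [0, 0, 0, 0, 0],
  ],
)

```text
time_s: 4.2
ee_pos: [654.0, 185.5, 77.4]
ee_rot: [179.9, -0.1, 48.8]
force: [-0.4, -0.2, -0.4]
gripper_width: 91.2
```

>>> play_rows(
  increments=[
    [0, 0, 0, 0, 0.3],
    [0, 0, 0, 0, 0.5],
    [0, 0, 0, 0, 0.7],
    [0, 0, 0, 0, 0.7],
    [0, 0, 0, 0, 0.7],
    [0, 0, 0, 0, 0.7],
  ],
  newtons=8,
)

```text
time_s: 4.95
ee_pos: [654.1, 185.4, 76.1]
ee_rot: [179.9, -0.1, 48.8]
force: [2.7, -1.0, -1.6]
gripper_width: 40.1
```

Run:
```python
from h import *
s=snap('wrist','w3'); print(s['time_s'],s['ee_pos'],s['ee_rot'],s['force'],s['gripper_width'])
```

```text
4.95 [654.07469346 185.43298725  76.0579425 ] [ 1.79893403e+02 -7.02723366e-02  4.88249600e+01] [ 2.66008223 -0.96396162 -1.64839733] 40.14458090435355
```

View pics/w3.png

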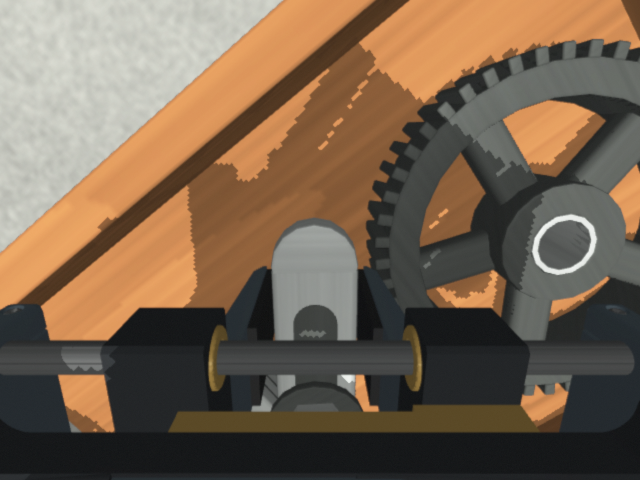

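The strap is gripped (40.1 mm opening), with the TCP at 48.8° about the stud. The gear's bore shows at (565,244).

Run:
```python
from h import *
S=np.array([612.2,137.5])
for z in(56,):
  g=atz('wrist',(565,243.5),z,'w3')[0]; d=g[:2]-S; print(g,np.hypot(*d),np.degrees(np.arctan2(d[1],d[0])))
p=np.array([654.1,185.4]);r=63.6;a=48.8
for f in [-3.3,-3.6]:
  th=np.linspace(a,f,8); P=S+r*np.c_[np.cos(np.radians(th)),np.sin(np.radians(th))]; print(np.diff(np.vstack([p,P[1:]]),axis=0).round(1),th[1]-th[0])
```

```text
[764.06015734 124.93763758  56.        ] 152.37887103489314 -4.728924558555708
[[ 5.8 -5.9]
 [ 5.  -6.5]
 [ 4.2 -7.1]
 [ 3.2 -7.6]
 [ 2.2 -8. ]
 [ 1.1 -8.2]
 [ 0.1 -8.3]] -7.442857142857143
[[ 5.9 -5.9]
 [ 5.1 -6.6]
 [ 4.2 -7.2]
 [ 3.2 -7.7]
 [ 2.2 -8. ]
 [ 1.1 -8.2]
 [ 0.  -8.3]] -7.4857142857142875
```

>>> play_rows(
  increments=[
    [5.9, -5.9, 0, -7.5, 0.7],
    [5.1, -6.6, 0, -7.5, 0.7],
    [4.2, -7.2, 0, -7.5, 0.7],
    [3.2, -7.7, 0, -7.5, 0.7],
    [2.2, -8.0, 0, -7.5, 0.7],
    [1.1, -8.2, 0, -7.5, 0.7],
    [0, -8.4, 0, -7.5, 0.7],
    [0, 0, 0, 0, 0.7],
    [0, 0, 0, 0, 0.7],
    [0, 0, 0, 0, 0.7],
  ],
)

```text
time_s: 6.25
ee_pos: [676.1, 132.9, 76.1]
ee_rot: [179.9, -0.2, -3.6]
force: [4.6, -3.0, -1.8]
gripper_width: 40.1
```

Run:
```python
from h import *
s=snap('wrist','w4'); print(s['time_s'],s['ee_pos'],s['ee_rot'],s['force'],s['torque'],s['gripper_width'])
d=s['ee_pos'][:2]-[612.2,137.5]; print(np.hypot(*d),np.degrees(np.arctan2(d[1],d[0])))
```

```text
6.25 [676.05387459 132.92908382  76.0870957 ] [ 1.79931704e+02 -1.60112255e-01 -3.55580741e+00] [ 4.63507638 -2.98104804 -1.7725085 ] [-0.46418757 -0.87965218  0.07531054] 40.07195474374922
64.01726778929533 -4.09447725667592
```

View pics/w4.png

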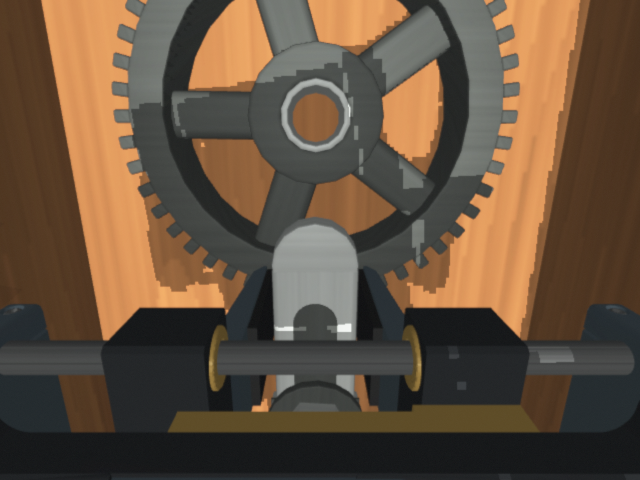

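The toe's centre is at column 315 and the gear's bore at 315.5, so the strap points at the gear. Next I release and lift.

>>> play_rows(
  increments=[
    [0, 0, 0, 0, 0.4],
    [0, 0, 0, 0, 0.2],
    [0, 0, 0, 0, 0],
    [0, 0, 0, 0, 0],
    [0, 0, 40, 0, 0],
    [0, 0, 55, 0, 0],
    [0, 0, 55, 0, 0],
    [-30, 0, 0, 0, 0],
    [-50, 0, 0, 0, 0],
    [-40, 0, 0, 0, 0],
    [0, 0, 0, 0, 0],
    [0, 0, 0, 0, 0],
  ],
)

```text
time_s: 7.8
ee_pos: [555.5, 133.8, 226.5]
ee_rot: [-180.0, -0.1, -3.7]
force: [-0.2, -0.7, -0.4]
gripper_width: 91.3
```

Run:
```python
from ov import *
s=snap('wrist','w5'); print(s['time_s'],s['ee_pos'],s['ee_rot'],s['force'],s['gripper_width'])
draw('w5','w5o',(612.2,137.5),-3.6,-3.6,22.4,(90,0,570,310),1.6)
```

```text
7.8 [555.52173324 133.76245467 226.4550288 ] [-1.79983330e+02 -9.03474455e-02 -3.70452551e+00] [-0.24963244 -0.6596558  -0.40142501] 91.31483733994982
```

View pics/w5o.png

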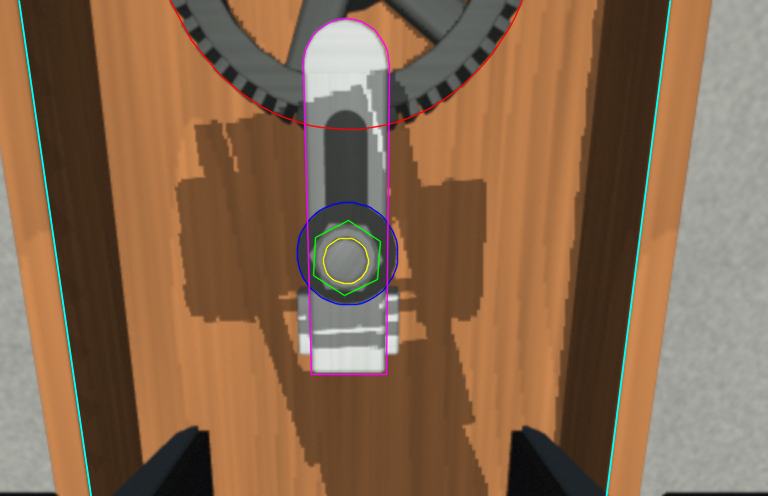

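>>> play_rows(
  increments=[
    [-8, -54, 0, 2, 0],
    [-8, -54, 0, 2, 0],
    [-8, -54, 0, 2, 0],
    [-8, -54, 0, 2, 0],
    [-8, -54, 0, 2, 0],
    [-7, -54, 0, 2, 0],
    [-7, -53, 0, 0, 0],
    [0, 0, -55, 0, 0],
    [0, 0, -55, 0, 0],
    [0, 0, -50, 0, 0],
    [0, 0, 0, 0, 0],
    [0, 0, 0, 0, 0],
  ],
)

```text
time_s: 9.35
ee_pos: [502.6, -244.4, 67.3]
ee_rot: [179.9, -0.1, 8.3]
force: [1.0, -0.7, 0.9]
gripper_width: 91.5
```

Run:
```python
from ov import *
s=snap('wrist','w6'); print(s['time_s'],s['ee_pos'],s['ee_rot'],s['force'],s['gripper_width'])
```

```text
9.35 [ 502.58946536 -244.39246164   67.3368612 ] [ 1.79898712e+02 -1.35001851e-01  8.27271703e+00] [ 0.95286555 -0.72796921  0.91457487] 91.48803925882521
```

View pics/w6.png

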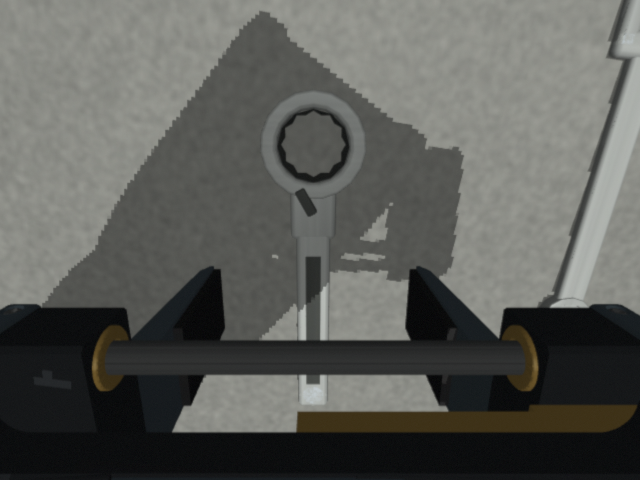

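>>> play_rows(
  increments=[
    [0, 0, -25, 0, 0],
    [0, 0, -18, 0, 0],
    [0, 0, -8, 0, 0],
    [0, 0, 0, 0, 0],
    [0, 0, 0, 0, 0.5],
    [0, 0, 0, 0, 0.7],
    [0, 0, 0, 0, 0.9],
    [0, 0, 0, 0, 0.9],
    [0, 0, 0, 0, 0.9],
    [0, 0, 0, 0, 0.9],
  ],
  newtons=40,
)

```text
time_s: 10.65
ee_pos: [500.8, -243.4, 15.0]
ee_rot: [180.0, 0.0, 8.3]
force: [-0.7, -0.5, 0.4]
gripper_width: 34.1
```

Run:
```python
from ov import *
s=env.state(); print(s['time_s'],s['ee_pos'],s['ee_rot'],s['force'],s['gripper_width'])
```

```text
10.65 [ 500.80059076 -243.38654236   14.95922827] [1.79996766e+02 4.39214360e-03 8.27995312e+00] [-0.71212422 -0.50431003  0.42573847] 34.05679211542321
```

Still closing; wait a little longer.

>>> play_rows(
  increments=[
    [0, 0, 0, 0, 0.95],
    [0, 0, 0, 0, 0.95],
    [0, 0, 0, 0, 0.95],
    [0, 0, 0, 0, 0.95],
  ],
  newtons=40,
)

```text
time_s: 11.15
ee_pos: [500.8, -243.4, 14.9]
ee_rot: [180.0, 0.0, 8.3]
force: [0.9, -0.4, -0.7]
gripper_width: 19.6
```

>>> play_rows(
  increments=[
    [0, 0, 20, 0, 0.95],
    [0, 0, 40, 0, 0.95],
    [0, 0, 50, 0, 0.95],
    [0, 0, 40, 0, 0.95],
    [0, 0, 0, 0, 0.95],
    [0, 0, 0, 0, 0.95],
  ],
)

```text
time_s: 11.9
ee_pos: [499.3, -242.7, 162.9]
ee_rot: [-179.9, 0.2, 8.3]
force: [0.8, -0.7, -5.5]
gripper_width: 19.7
```

Run:
```python
from ov import *
s=snap('wrist','w7'); print(s['time_s'],s['ee_pos'],s['ee_rot'],s['force'],s['torque'],s['gripper_width'])
im=cv2.imread('pics/w7.png')
cv2.imwrite('pics/w7z.png',cv2.resize(im[80:230,230:400],None,fx=4,fy=4,interpolation=cv2.INTER_CUBIC))
```

```text
11.9 [ 499.34853757 -242.66067435  162.8884242 ] [-179.86258327    0.20544083    8.2836456 ] [ 0.79012093 -0.70737815 -5.53192812] [ 0.05034305  0.0589686  -0.01109677] 19.6941797389032
```

View pics/w7.png

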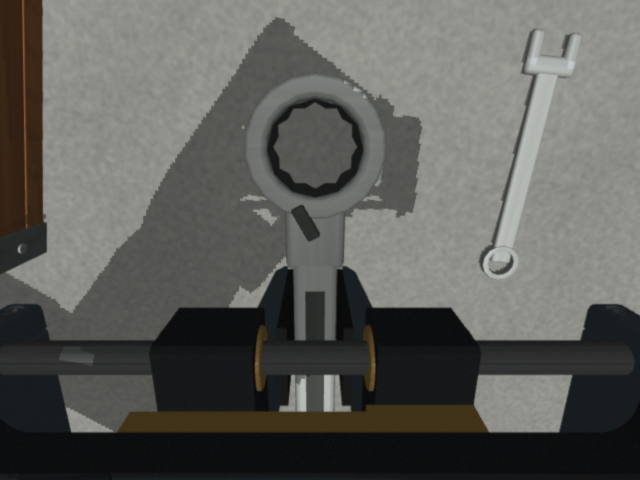

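View pics/w7z.png

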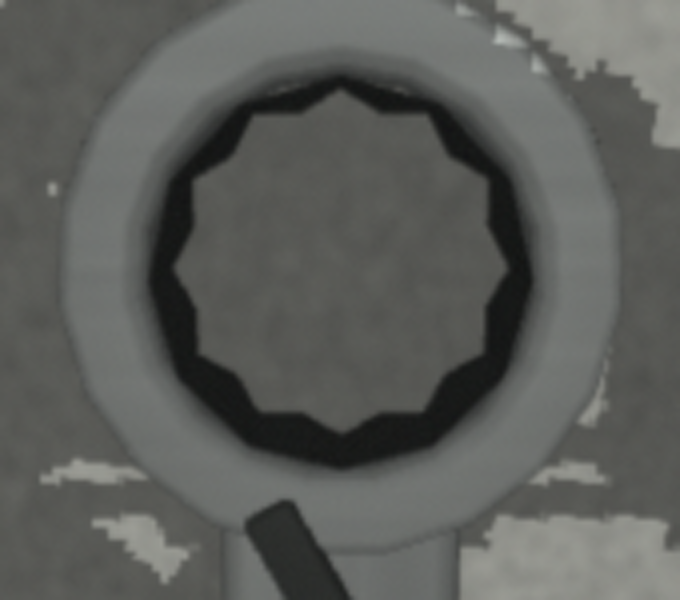

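Run:
```python
from ov import *
d=np.load('pics/w7.npz'); R=Rm(d['r'])
for z in (162.9-15,):
  f=lambda q:np.array(q)/4+[230,80]-.375
  P=atz('wrist',f([(342,88),(342,432),(173,268),(508,268),(435,411),(245,413),(432,113),(252,113)]),z,'w7')
  c=(P[0]+P[1]+P[2]+P[3])/4; print(c,[np.linalg.norm(q-c) for q in P]); print('tool',(R.T@(c-d['p'])), 'scale to 36.7:',np.linalg.norm(P[0]-P[1]),np.linalg.norm(P[2]-P[3]))
im=cv2.imread('pics/w5.png')
cv2.imwrite('pics/w5z.png',cv2.resize(im[110:210,255:355],None,fx=6,fy=6,interpolation=cv2.INTER_CUBIC))
```

```text
[ 571.47616248 -231.39853246  147.9       ] [np.float64(18.631964487640253), np.float64(18.375095712737703), np.float64(18.643138407311906), np.float64(18.47114994599231), np.float64(19.211118689452537), np.float64(19.564835443746997), np.float64(18.829290052966734), np.float64(18.749710179535608)]
tool [73.05096643 -0.71762428 14.72834999] scale to 36.7: 37.00666029937979 37.113399201296744
```

View pics/w5z.png

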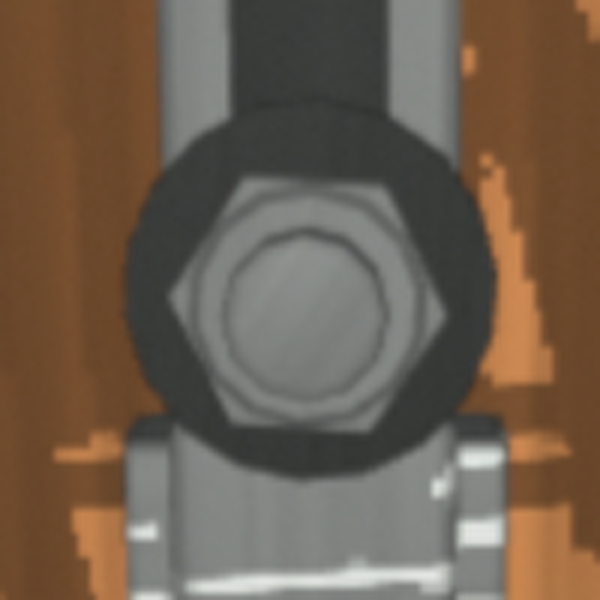

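Run:
```python
from ov import *
f=lambda z:np.array(z)/6+[255,110]-.42
V=atz('wrist',f([(243,177),(385,185),(445,315),(373,433),(230,425),(168,297)]),95,'w5')
c=V.mean(0); d=V-c; print('hex',c,np.hypot(d[:,0],d[:,1]),(np.degrees(np.arctan2(d[:,1],d[:,0])))%60)
print('stud',atz('wrist',f((305,315)),110,'w5'),'washer',atz('wrist',f((311,289)),78,'w5'))
```

```text
hex [612.2085546  137.70144449  95.        ] [17.55087129 17.649544   17.2899378  17.83920765 17.82877132 17.47139542] [22.80511522 23.04728514 22.90733788 23.87932143 22.44524909 22.44213533]
stud [[612.57282413 137.6043344  110.        ]] washer [[612.96675073 137.5590246   78.        ]]
```

>>> play_rows(
  increments=[
    [6, 50, 0, 2, 0.95],
    [6, 50, 0, 2, 0.95],
    [6, 50, 0, 2, 0.95],
    [7, 50, 0, 2, 0.95],
    [7, 50, 0, 2, 0.95],
    [7, 50, 0, 2, 0.95],
    [5, 40, 0, 2, 0.95],
    [2, 11, 0, 0.6, 0.95],
    [0, 0, -20, 0, 0.95],
    [0, 0, 0, 0, 0.95],
    [0, 0, 0, 0, 0.95],
    [0, 0, 0, 0, 0.95],
  ],
)

```text
time_s: 13.45
ee_pos: [547.2, 107.1, 145.5]
ee_rot: [180.0, -0.1, 22.8]
force: [0.5, 0.2, -5.2]
gripper_width: 19.6
```

Run:
```python
from ov import *
s=snap('wrist','w8'); print(s['time_s'],s['ee_pos'],s['ee_rot'],s['force'],s['torque'],s['gripper_width'])
im=cv2.imread('pics/w8.png')
cv2.imwrite('pics/w8z.png',cv2.resize(im[70:230,230:400],None,fx=4,fy=4,interpolation=cv2.INTER_CUBIC))
```

```text
13.45 [547.21336172 107.14518714 145.48565454] [ 1.79977768e+02 -5.17968950e-02  2.28343176e+01] [ 0.52814556  0.20507569 -5.1824462 ] [ 0.01832057 -0.01653056 -0.00897535] 19.64711480822418
```

View pics/w8z.png

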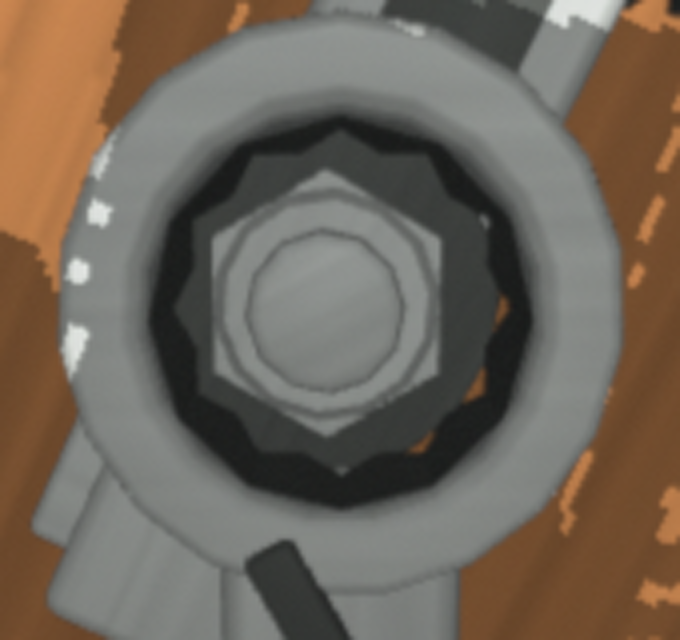

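Run:
```python
from ov import *
f=lambda q:np.array(q)/4+[230,70]-.375
V=atz('wrist',f([(325,168),(442,235),(438,377),(326,437),(214,373),(211,238)]),95,'w8');c=V.mean(0); d=V-c
print('nut',c,np.hypot(d[:,0],d[:,1]),(np.degrees(np.arctan2(d[:,1],d[:,0])))%60)
print('stud',atz('wrist',f((325,311)),110,'w8'))
p=np.load('pics/w8.npz')['p']
P=atz('wrist',f([(341,130),(342,473),(173,308),(508,305)]),p[2]-14.7,'w8');h=P.mean(0)
d=P-h;print('hole',h,np.hypot(d[:,0],d[:,1]),(np.degrees(np.arctan2(d[:,1],d[:,0])))%30); print('move',(c-h)[:2])
```

```text
nut [611.9321105  137.44631076  95.        ] [17.55161655 17.87029675 17.79000566 17.41881624 17.55107521 17.52997707] [23.13524416 23.72388376 21.31124686 22.70520031 22.86490593 22.78495048]
stud [[612.1686521  137.53147542 110.        ]]
hole [614.4465348  136.34383408 130.78565454] [18.43261576 18.48676583 18.61527053 18.49761472] [22.86689209 23.23300278 23.27934884 23.44853786]
move [-2.5144243   1.10247668]
```

>>> play_rows(
  increments=[
    [-2.3, 1.1, 0, 0, 0.95],
    [0, 0, -14, 0, 0.95],
    [0, 0, 0, 0, 0.95],
    [0, 0, 0, 0, 0.95],
  ],
)

```text
time_s: 14.0
ee_pos: [544.5, 108.7, 130.7]
ee_rot: [-180.0, 0.0, 22.9]
force: [-0.0, 1.0, -4.2]
gripper_width: 19.6
```

Run:
```python
from ov import *
s=snap('wrist','w9'); print(s['time_s'],s['ee_pos'],s['ee_rot'],s['force'],s['torque'],s['gripper_width'])
im=cv2.imread('pics/w9.png')
cv2.imwrite('pics/w9z.png',cv2.resize(im[70:230,230:400],None,fx=4,fy=4,interpolation=cv2.INTER_CUBIC))
```

```text
14.0 [544.45415872 108.73393013 130.67252086] [-1.79998333e+02  2.86943459e-02  2.28851797e+01] [-0.0184449   1.00443707 -4.18475494] [-0.03767081 -0.00044238 -0.01983968] 19.605281747785117
```

View pics/w9z.png

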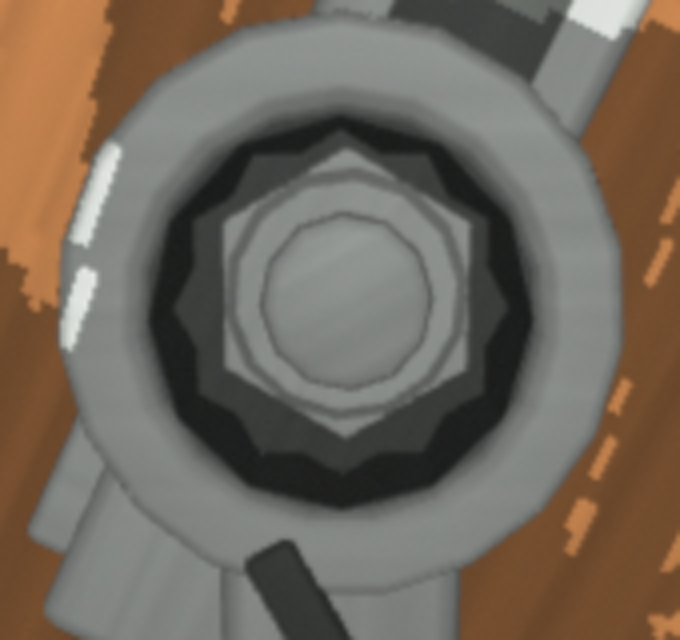

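Run:
```python
from ov import *
f=lambda q:np.array(q)/4+[230,70]-.375
V=atz('wrist',f([(346,148),(472,222),(466,372),(345,438),(225,368),(224,220)]),95,'w9');c=V.mean(0); d=V-c
print('nut',c,np.hypot(d[:,0],d[:,1]),(np.degrees(np.arctan2(d[:,1],d[:,0])))%60)
print('stud',atz('wrist',f((347,301)),110,'w9'))
p=np.load('pics/w9.npz')['p']
P=atz('wrist',f([(341,130),(342,473),(173,307),(508,305)]),p[2]-14.7,'w9');h=P.mean(0)
d=P-h;print('hole',h,np.hypot(d[:,0],d[:,1]),(np.degrees(np.arctan2(d[:,1],d[:,0])))%30); print('move',(c-h)[:2])
```

```text
nut [611.94976787 137.40307653  95.        ] [17.40699582 17.72740678 17.64343724 17.47196303 17.54674186 17.51138198] [23.11632886 22.91163416 21.50843178 22.42465301 22.64234738 21.61797898]
stud [[612.19720936 137.47889471 110.        ]]
hole [611.6687969  138.00183846 115.97252086] [18.39469943 18.50544139 18.60154447 18.48500664] [22.9191889  23.28198895 23.07853449 23.42164911]
move [ 0.28097097 -0.59876193]
```

>>> play_rows(
  increments=[
    [0.4, -0.6, 0, 0, 0.95],
    [0, 0, -8, 0, 0.95],
    [0, 0, -6, 0, 0.95],
    [0, 0, -4, 0, 0.95],
    [0, 0, -2, 0, 0.95],
    [0, 0, -2, 0, 0.95],
    [0, 0, 0, 0, 0.95],
  ],
)

```text
time_s: 14.92
ee_pos: [544.9, 108.1, 108.9]
ee_rot: [180.0, 0.0, 22.9]
force: [-0.0, 0.8, -5.2]
gripper_width: 19.5
```

>>> play_rows(
  increments=[
    [0, 0, -3, 0, 0.95],
    [0, 0, -3, 0, 0.95],
    [0, 0, -3, 0, 0.95],
    [0, 0, -2, 0, 0.95],
    [0, 0, 0, 0, 0.95],
  ],
)

```text
time_s: 15.55
ee_pos: [544.8, 108.1, 97.8]
ee_rot: [180.0, 0.0, 22.9]
force: [0.8, 0.2, -4.4]
gripper_width: 19.7
```

>>> play_rows(
  increments=[
    [0, 0, -2, 0, 0.95],
    [0, 0, -1, 0, 0.95],
    [0, 0, -1, 0, 0.95],
    [0, 0, 0, 0, 0.95],
  ],
)

```text
time_s: 16.05
ee_pos: [544.9, 108.1, 93.9]
ee_rot: [180.0, 0.0, 22.9]
force: [-0.8, -0.1, -4.2]
gripper_width: 19.5
```

Run:
```python
from ov import *
s=snap('wrist','w10'); print(s['time_s'],s['ee_pos'],s['ee_rot'],s['force'],s['torque'],s['gripper_width'])
snap('side','s10')
im=cv2.imread('pics/s10.png')
cv2.imwrite('pics/s10z.png',cv2.resize(im[180:340,180:410],None,fx=3.4,fy=3.4,interpolation=cv2.INTER_CUBIC))
```

```text
16.05 [544.85307183 108.10626952  93.90591366] [1.79997519e+02 8.91639251e-03 2.28827214e+01] [-0.75280501 -0.10362494 -4.23249906] [ 0.01689087 -0.02691756 -0.02295478] 19.53523080872759
```

View pics/w10.png

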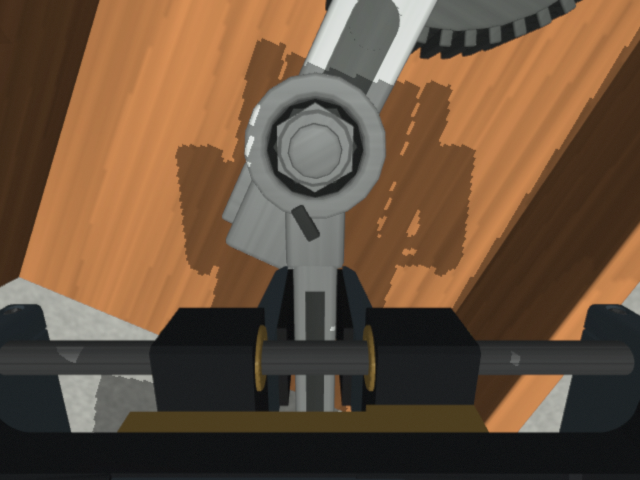

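View pics/s10z.png

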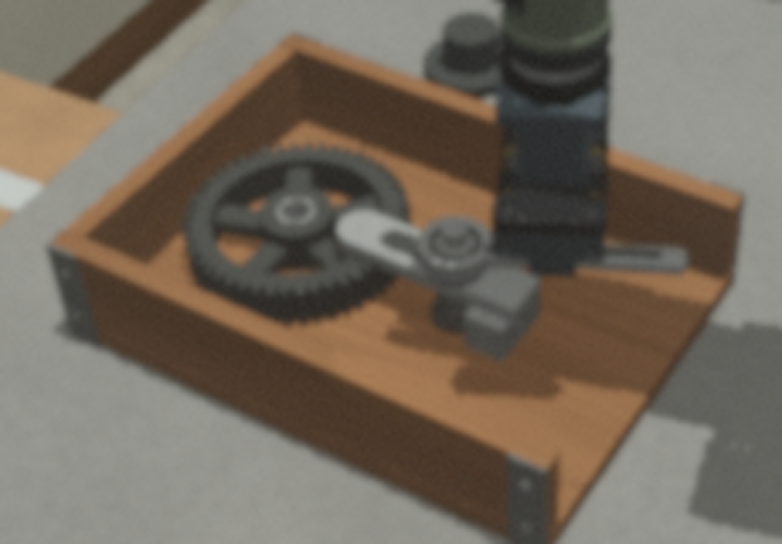

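The ring is seated on the nut: TCP z is 94, there is no extra force, and the nut shows up through the hole. Next I work out the arc increments.

```bash
cat > arc.py <<'E'
from h import *
def arc(y0,y1,n,S=(612.1,137.45),r=73.4,off=0.7):
    y=np.linspace(y0,y1,n+1)+off; P=np.array(S)-r*np.c_[np.cos(np.radians(y)),np.sin(np.radians(y))]
    P=P-P[0]; d=np.diff(P.round(1),axis=0); print([[float(round(a,1)),float(round(b,1)),0,round((y1-y0)/n,2),0.95] for a,b in d]);
E
python3 -c "
from arc import *
arc(22.9,40.1,4);arc(40.1,-34.9,15);arc(-34.9,40.1,15)"
```

```text
[[2.4, -5.0, 0, 4.3, 0.95], [2.8, -4.7, 0, 4.3, 0.95], [3.1, -4.6, 0, 4.3, 0.95], [3.4, -4.3, 0, 4.3, 0.95]]
[[-4.0, 5.0, 0, -5.0, 0.95], [-3.5, 5.4, 0, -5.0, 0.95], [-3.0, 5.6, 0, -5.0, 0.95], [-2.6, 5.9, 0, -5.0, 0.95], [-2.0, 6.1, 0, -5.0, 0.95], [-1.4, 6.2, 0, -5.0, 0.95], [-1.0, 6.3, 0, -5.0, 0.95], [-0.3, 6.4, 0, -5.0, 0.95], [0.2, 6.4, 0, -5.0, 0.95], [0.7, 6.4, 0, -5.0, 0.95], [1.3, 6.3, 0, -5.0, 0.95], [1.8, 6.1, 0, -5.0, 0.95], [2.4, 5.9, 0, -5.0, 0.95], [2.9, 5.8, 0, -5.0, 0.95], [3.4, 5.4, 0, -5.0, 0.95]]
[[-3.4, -5.4, 0, 5.0, 0.95], [-2.8, -5.8, 0, 5.0, 0.95], [-2.4, -5.9, 0, 5.0, 0.95], [-1.8, -6.2, 0, 5.0, 0.95], [-1.3, -6.2, 0, 5.0, 0.95], [-0.8, -6.4, 0, 5.0, 0.95], [-0.2, -6.4, 0, 5.0, 0.95], [0.4, -6.4, 0, 5.0, 0.95], [0.9, -6.3, 0, 5.0, 0.95], [1.5, -6.2, 0, 5.0, 0.95], [2.0, -6.1, 0, 5.0, 0.95], [2.5, -5.9, 0, 5.0, 0.95], [3.1, -5.6, 0, 5.0, 0.95], [3.5, -5.4, 0, 5.0, 0.95], [3.9, -5.0, 0, 5.0, 0.95]]
```

>>> play_rows(
  increments=[
    [2.4, -5.0, 0, 4.3, 0.95],
    [2.8, -4.7, 0, 4.3, 0.95],
    [3.1, -4.6, 0, 4.3, 0.95],
    [3.4, -4.3, 0, 4.3, 0.95],
    [0, 0, 0, 0, 0.95],
    [0, 0, 0, 0, 0.95],
  ],
)

```text
time_s: 16.9
ee_pos: [556.6, 89.5, 94.0]
ee_rot: [180.0, 0.0, 40.0]
force: [-0.1, -0.8, -4.5]
gripper_width: 19.6
```

Run:
```python
from ov import *
s=snap('wrist','w11'); print(s['time_s'],s['ee_pos'],s['ee_rot'],s['force'],s['torque'],s['gripper_width'])
```

```text
16.9 [556.55825258  89.54741348  93.97604285] [1.79992743e+02 1.71472035e-03 4.00188580e+01] [-0.1112804  -0.78384279 -4.51021334] [-0.08522277  0.05101342  0.02219355] 19.552572486520695
```

View pics/w11.png

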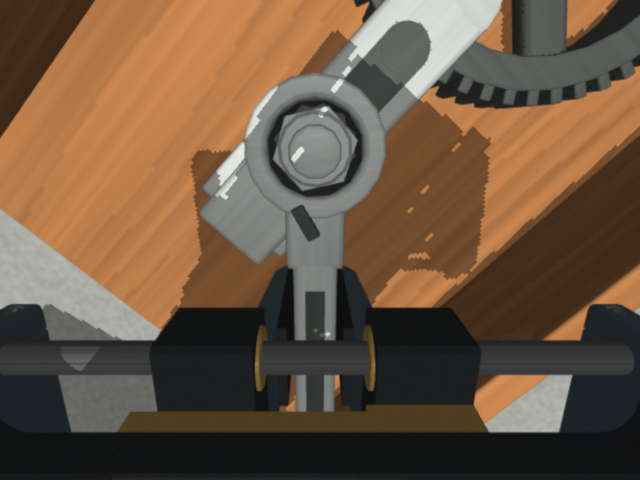

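The ring is centred on the nut and slipped freely. Now the first tightening stroke.

>>> play_rows(
  increments=[
    [-4.0, 5.0, 0, -5.0, 0.95],
    [-3.5, 5.4, 0, -5.0, 0.95],
    [-3.0, 5.6, 0, -5.0, 0.95],
    [-2.6, 5.9, 0, -5.0, 0.95],
    [-2.0, 6.1, 0, -5.0, 0.95],
    [0, 0, 0, 0, 0.95],
  ],
)

```text
time_s: 17.7
ee_pos: [541.7, 117.6, 94.1]
ee_rot: [180.0, -0.0, 15.2]
force: [0.4, 0.4, -4.5]
gripper_width: 19.5
```

>>> play_rows(
  increments=[
    [-1.4, 6.2, 0, -5.0, 0.95],
    [-1.0, 6.3, 0, -5.0, 0.95],
    [-0.3, 6.4, 0, -5.0, 0.95],
    [0.2, 6.4, 0, -5.0, 0.95],
    [0.7, 6.4, 0, -5.0, 0.95],
    [1.3, 6.3, 0, -5.0, 0.95],
    [1.8, 6.1, 0, -5.0, 0.95],
    [2.4, 5.9, 0, -5.0, 0.95],
    [2.9, 5.8, 0, -5.0, 0.95],
    [3.4, 5.4, 0, -5.0, 0.95],
    [0, 0, 0, 0, 0.95],
  ],
)

```text
time_s: 19.08
ee_pos: [552.2, 178.6, 94.0]
ee_rot: [-180.0, -0.1, -34.8]
force: [2.5, -1.0, -4.7]
gripper_width: 19.6
```

Run:
```python
from ov import *
s=snap('wrist','w12'); print(s['time_s'],s['ee_pos'],s['ee_rot'],s['force'],s['torque'],s['gripper_width'],s['qpos'])
```

```text
19.075 [552.20515056 178.55814038  94.02397787] [-1.79985045e+02 -7.06845478e-02 -3.47645539e+01] [ 2.47499295 -0.979571   -4.6571107 ] [-0.09084703 -0.30294811  0.09629994] 19.594684628857543 [ 1.68089894e+01  2.52808870e+01  9.97034676e+01 -5.62807715e-02
  5.49600113e+01  1.41605825e+02]
```

View pics/w12.png

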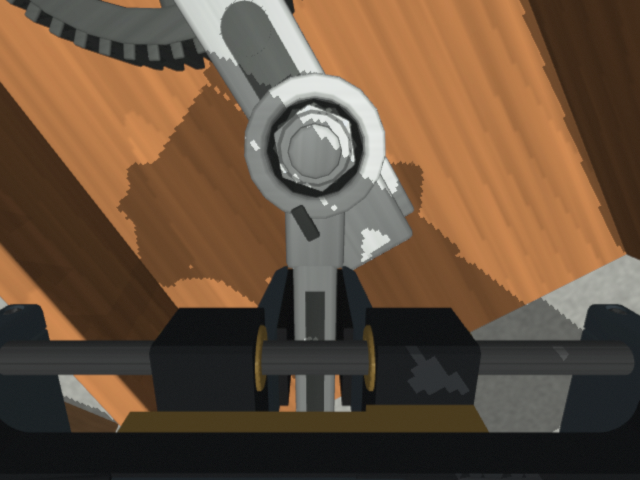

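Run:
```python
from ov import *
draw('w12','w12o',(612.3,137.5),-3.6,-3.6,0,(100,0,500,300),2)
im=cv2.imread('pics/w12.png')
cv2.imwrite('pics/w12z.png',cv2.resize(im[90:210,250:380],None,fx=5,fy=5,interpolation=cv2.INTER_CUBIC))
```

```text
(no output)
```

View pics/w12o.png

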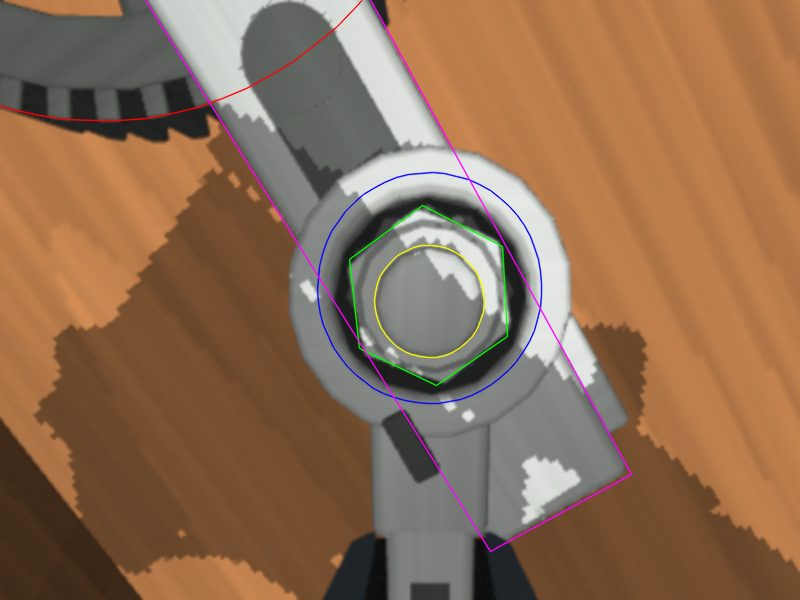

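View pics/w12z.png

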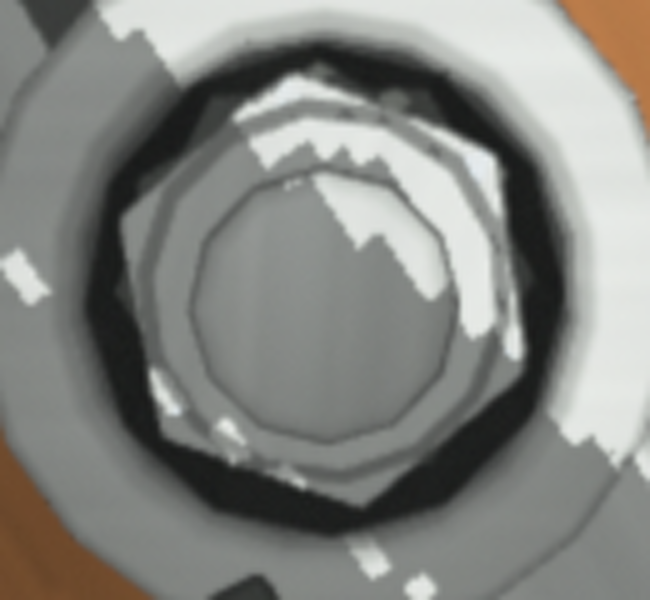

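```bash
cat > nut.py <<'E'
from h import *
def nut(name,pts,f,o,z=96):
    V=atz('wrist',np.array(pts)/f+o-.5+.5/f,z,name);c=V.mean(0);d=V-c
    a=np.degrees(np.arctan2(d[:,1],d[:,0]))%60; a=np.where(a>a[0]+30,a-60,np.where(a<a[0]-30,a+60,a)); print(c,np.hypot(d[:,0],d[:,1]).round(1),a.round(1),a.mean())
E
python3 -c "
from nut import *
nut('w12',[(300,73),(500,160),(523,358),(363,508),(162,438),(122,215)],5,[250,90])"
```

```text
[611.88196154 137.22983041  96.        ] [17.  17.  16.5 17.4 17.7 17.5] [32.7 32.8 37.9 34.8 35.1 34.4] 34.6429017246406
```

Nut turned about 48° in the first stroke, and the strap stayed put. Next come the return stroke and the second tightening stroke.

>>> play_rows(
  increments=[
    [-3.4, -5.4, 0, 5.0, 0.95],
    [-2.8, -5.8, 0, 5.0, 0.95],
    [-2.4, -5.9, 0, 5.0, 0.95],
    [-1.8, -6.2, 0, 5.0, 0.95],
    [-1.3, -6.2, 0, 5.0, 0.95],
    [-0.8, -6.4, 0, 5.0, 0.95],
    [-0.2, -6.4, 0, 5.0, 0.95],
    [0.4, -6.4, 0, 5.0, 0.95],
    [0.9, -6.3, 0, 5.0, 0.95],
    [1.5, -6.2, 0, 5.0, 0.95],
    [2.0, -6.1, 0, 5.0, 0.95],
    [2.5, -5.9, 0, 5.0, 0.95],
    [3.1, -5.6, 0, 5.0, 0.95],
    [3.5, -5.4, 0, 5.0, 0.95],
    [3.9, -5.0, 0, 5.0, 0.95],
    [0, 0, 0, 0, 0.95],
  ],
)

```text
time_s: 21.12
ee_pos: [556.4, 89.3, 94.0]
ee_rot: [-180.0, 0.0, 40.0]
force: [-0.2, -0.1, -4.6]
gripper_width: 19.4
```

Run:
```python
from ov import *
s=snap('wrist','w13'); print(s['time_s'],s['ee_pos'],s['ee_rot'],s['force'],s['torque'],s['gripper_width'])
im=cv2.imread('pics/w13.png')
cv2.imwrite('pics/w13z.png',cv2.resize(im[90:210,250:380],None,fx=5,fy=5,interpolation=cv2.INTER_CUBIC))
```

```text
21.125 [556.36333077  89.3302365   93.95580411] [-1.79959562e+02  3.94733727e-03  4.00416102e+01] [-0.2177157  -0.07608815 -4.57915995] [-0.00662574 -0.02180363 -0.01417201] 19.379559113123673
```

View pics/w13z.png

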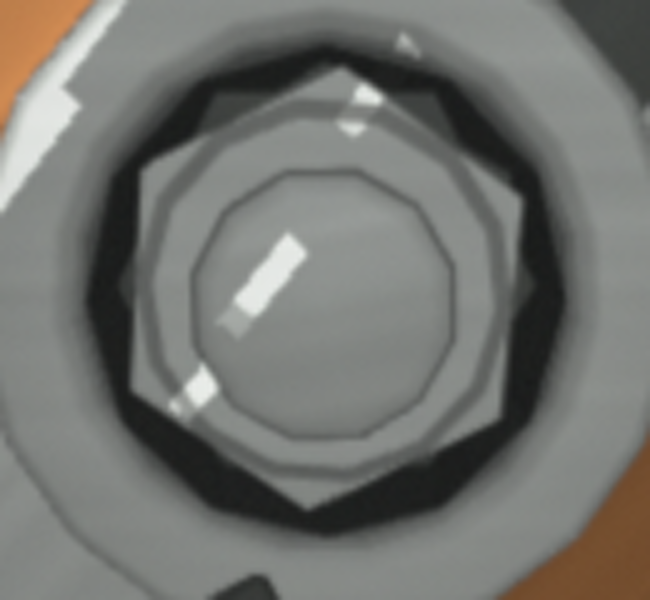

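The nut held at about 35° on the return. Second tightening stroke.

>>> play_rows(
  increments=[
    [-4.0, 5.0, 0, -5.0, 0.95],
    [-3.5, 5.4, 0, -5.0, 0.95],
    [-3.0, 5.6, 0, -5.0, 0.95],
    [-2.6, 5.9, 0, -5.0, 0.95],
    [-2.0, 6.1, 0, -5.0, 0.95],
    [-1.4, 6.2, 0, -5.0, 0.95],
    [-1.0, 6.3, 0, -5.0, 0.95],
    [-0.3, 6.4, 0, -5.0, 0.95],
    [0.2, 6.4, 0, -5.0, 0.95],
    [0.7, 6.4, 0, -5.0, 0.95],
    [1.3, 6.3, 0, -5.0, 0.95],
    [0, 0, 0, 0, 0.95],
  ],
)

```text
time_s: 22.68
ee_pos: [541.6, 155.5, 94.1]
ee_rot: [180.0, -0.1, -14.8]
force: [3.2, -0.6, -6.7]
gripper_width: 19.7
```

>>> play_rows(
  increments=[
    [1.8, 6.1, 0, -5.0, 0.95],
    [2.4, 5.9, 0, -5.0, 0.95],
    [2.9, 5.8, 0, -5.0, 0.95],
    [3.4, 5.4, 0, -5.0, 0.95],
    [0, 0, 0, 0, 0.95],
  ],
)

```text
time_s: 23.3
ee_pos: [552.1, 178.5, 94.0]
ee_rot: [-180.0, -0.1, -34.8]
force: [1.8, -1.1, -5.3]
gripper_width: 19.5
```

Run:
```python
from ov import *
s=snap('wrist','w14'); print(s['time_s'],s['ee_pos'],s['ee_rot'],s['force'],s['torque'],s['gripper_width'])
im=cv2.imread('pics/w14.png')
cv2.imwrite('pics/w14z.png',cv2.resize(im[90:210,250:380],None,fx=5,fy=5,interpolation=cv2.INTER_CUBIC))
```

```text
23.3 [552.13760531 178.51927955  94.04810322] [-1.79974696e+02 -7.61403088e-02 -3.47707104e+01] [ 1.76207243 -1.10401386 -5.3015091 ] [-0.08563377 -0.58361543  0.19498472] 19.467982476133113
```

View pics/w14z.png

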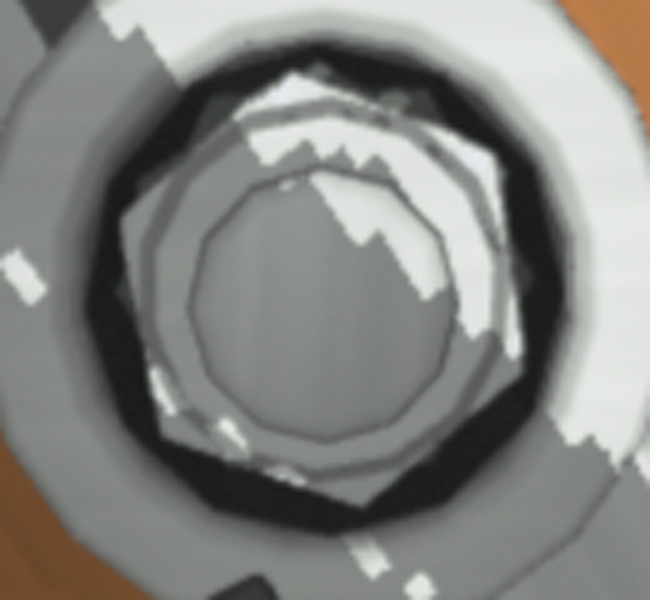

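The nut looks the same as before, so this stroke drove it 60° (4 clicks). About 14° should remain. Next I return, then tighten slowly.

>>> play_rows(
  increments=[
    [-3.4, -5.4, 0, 5.0, 0.95],
    [-2.8, -5.8, 0, 5.0, 0.95],
    [-2.4, -5.9, 0, 5.0, 0.95],
    [-1.8, -6.2, 0, 5.0, 0.95],
    [-1.3, -6.2, 0, 5.0, 0.95],
    [-0.8, -6.4, 0, 5.0, 0.95],
    [-0.2, -6.4, 0, 5.0, 0.95],
    [0.4, -6.4, 0, 5.0, 0.95],
    [0.9, -6.3, 0, 5.0, 0.95],
    [1.5, -6.2, 0, 5.0, 0.95],
    [2.0, -6.1, 0, 5.0, 0.95],
    [2.5, -5.9, 0, 5.0, 0.95],
    [3.1, -5.6, 0, 5.0, 0.95],
    [3.5, -5.4, 0, 5.0, 0.95],
    [3.9, -5.0, 0, 5.0, 0.95],
    [0, 0, 0, 0, 0.95],
  ],
)

```text
time_s: 25.35
ee_pos: [556.1, 89.4, 94.0]
ee_rot: [-179.9, 0.0, 40.0]
force: [-0.8, 1.2, -4.8]
gripper_width: 19.7
```

>>> play_rows(
  increments=[
    [-4.0, 5.0, 0, -5.0, 0.95],
    [-3.5, 5.4, 0, -5.0, 0.95],
    [-3.0, 5.6, 0, -5.0, 0.95],
    [0, 0, 0, 0, 0.95],
  ],
)

```text
time_s: 25.85
ee_pos: [546.1, 105.6, 94.1]
ee_rot: [180.0, -0.0, 25.1]
force: [3.0, -1.2, -4.5]
gripper_width: 19.5
```

```bash
python3 -c "
from arc import *
s=env.state();print(s['time_s'],s['ee_rot'],s['force'],s['torque'])
arc(25.1,-34.9,20)"
```

```text
25.85 [ 1.79966713e+02 -2.69884848e-02  2.51443940e+01] [ 3.04083479 -1.22166929 -4.51996822] [-0.19593887 -0.35788145 -0.0073527 ]
[[-1.6, 3.5, 0, -3.0, 0.95], [-1.4, 3.6, 0, -3.0, 0.95], [-1.2, 3.6, 0, -3.0, 0.95], [-1.0, 3.7, 0, -3.0, 0.95], [-0.8, 3.8, 0, -3.0, 0.95], [-0.6, 3.8, 0, -3.0, 0.95], [-0.5, 3.8, 0, -3.0, 0.95], [-0.2, 3.8, 0, -3.0, 0.95], [0.0, 3.9, 0, -3.0, 0.95], [0.2, 3.8, 0, -3.0, 0.95], [0.4, 3.8, 0, -3.0, 0.95], [0.5, 3.8, 0, -3.0, 0.95], [0.8, 3.8, 0, -3.0, 0.95], [1.0, 3.7, 0, -3.0, 0.95], [1.2, 3.7, 0, -3.0, 0.95], [1.3, 3.6, 0, -3.0, 0.95], [1.6, 3.5, 0, -3.0, 0.95], [1.7, 3.4, 0, -3.0, 0.95], [1.9, 3.4, 0, -3.0, 0.95], [2.1, 3.2, 0, -3.0, 0.95]]
```

>>> play_rows(
  increments=[
    [-1.6, 3.5, 0, -3.0, 0.95],
    [-1.4, 3.6, 0, -3.0, 0.95],
    [0, 0, 0, 0, 0.95],
  ],
)

```text
time_s: 26.22
ee_pos: [543.2, 112.6, 94.1]
ee_rot: [180.0, -0.0, 19.2]
force: [2.5, -2.0, -4.8]
gripper_width: 19.6
```

>>> play_rows(
  increments=[
    [-1.2, 3.6, 0, -3.0, 0.95],
    [0, 0, 0, 0, 0.95],
  ],
)

```text
time_s: 26.48
ee_pos: [542.1, 116.2, 94.1]
ee_rot: [180.0, -0.0, 16.2]
force: [2.8, -0.1, -3.6]
gripper_width: 19.8
```

>>> play_rows(
  increments=[
    [-1.0, 3.7, 0, -3.0, 0.95],
    [0, 0, 0, 0, 0.95],
  ],
)

```text
time_s: 26.72
ee_pos: [541.1, 119.9, 94.1]
ee_rot: [180.0, -0.0, 13.2]
force: [2.0, -0.3, -4.5]
gripper_width: 19.8
```

>>> play_rows(
  increments=[
    [-0.4, 1.9, 0, -1.5, 0.95],
    [0, 0, 0, 0, 0.95],
  ],
)

```text
time_s: 26.98
ee_pos: [540.7, 121.8, 94.1]
ee_rot: [180.0, -0.0, 11.6]
force: [2.1, -0.3, -3.5]
gripper_width: 19.7
```

Run:
```python
from ov import *
s=snap('wrist','w15'); print(s['time_s'],s['ee_pos'],s['ee_rot'],s['force'],s['torque'],s['gripper_width'])
im=cv2.imread('pics/w15.png')
cv2.imwrite('pics/w15z.png',cv2.resize(im[90:210,250:380],None,fx=5,fy=5,interpolation=cv2.INTER_CUBIC))
```

```text
26.975 [540.68188409 121.82722684  94.07460231] [ 1.79992649e+02 -2.12380836e-02  1.16102932e+01] [ 2.11477393 -0.25482415 -3.53628884] [ 0.06570431 -0.4754547   0.08990401] 19.682795955549558
```

View pics/w15z.png

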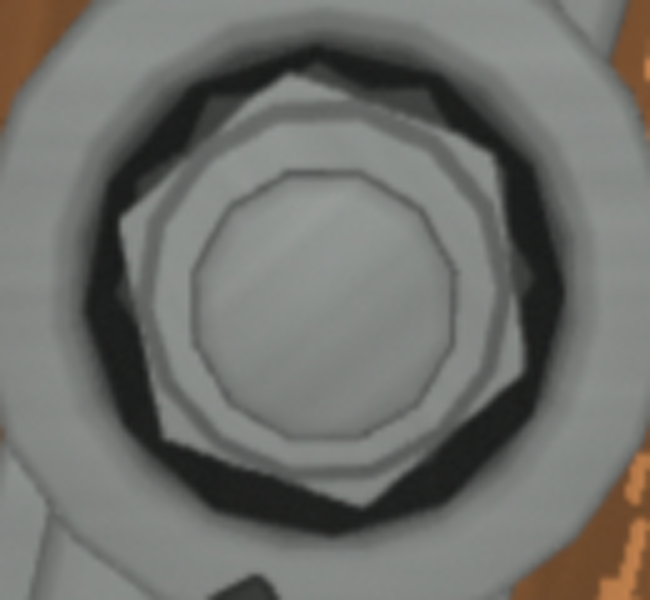

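>>> play_rows(
  increments=[
    [-0.4, 1.9, 0, -1.5, 0.95],
    [0, 0, 0, 0, 0.95],
  ],
)

```text
time_s: 27.28
ee_pos: [540.3, 123.8, 94.1]
ee_rot: [180.0, -0.0, 10.1]
force: [2.8, -0.4, -3.7]
gripper_width: 19.8
```

>>> play_rows(
  increments=[
    [-0.3, 1.9, 0, -1.5, 0.95],
    [0, 0, 0, 0, 0.95],
  ],
)

```text
time_s: 27.52
ee_pos: [540.0, 125.6, 94.0]
ee_rot: [180.0, -0.0, 8.6]
force: [3.3, 0.4, -4.3]
gripper_width: 19.9
```

>>> play_rows(
  increments=[
    [-0.3, 1.9, 0, -1.5, 0.95],
    [0, 0, 0, 0, 0.95],
  ],
)

```text
time_s: 27.78
ee_pos: [539.7, 127.5, 94.0]
ee_rot: [180.0, -0.0, 7.1]
force: [3.0, -0.3, -3.5]
gripper_width: 19.5
```

Run:
```python
from ov import *
s=env.state(); print(s['time_s'],s['ee_pos'],s['ee_rot'],s['force'],s['torque'],s['gripper_width'],s['effort'])
```

```text
27.775 [539.7309692  127.46225179  94.02451937] [ 1.79971062e+02 -2.68701449e-02  7.08872003e+00] [ 2.99851738 -0.30245517 -3.52355771] [-0.12819753 -0.60381535  0.33490931] 19.498924419231756 [  0.5792365  -43.88164759 -18.53376389   0.58880584   0.98335471
   0.36886415]
```

>>> play_rows(
  increments=[
    [-0.2, 1.9, 0, -1.5, 0.95],
    [0, 0, 0, 0, 0.95],
  ],
)

```text
time_s: 28.02
ee_pos: [539.5, 129.3, 94.0]
ee_rot: [180.0, -0.0, 5.6]
force: [3.0, -1.6, -3.6]
gripper_width: 19.6
```

>>> play_rows(
  increments=[
    [-0.2, 1.9, 0, -1.5, 0.95],
    [0, 0, 0, 0, 0.95],
  ],
)

```text
time_s: 28.28
ee_pos: [539.3, 131.3, 94.0]
ee_rot: [180.0, -0.0, 4.1]
force: [4.4, -2.3, -4.2]
gripper_width: 19.5
```

Run:
```python
from ov import *
s=snap('wrist','w16'); print(s['time_s'],s['ee_pos'],s['ee_rot'],s['force'],s['torque'],s['gripper_width'])
im=cv2.imread('pics/w16.png')
cv2.imwrite('pics/w16z.png',cv2.resize(im[90:210,250:380],None,fx=5,fy=5,interpolation=cv2.INTER_CUBIC))
```

```text
28.275 [539.30462745 131.25402703  93.98661885] [ 1.79976665e+02 -2.01858100e-02  4.07333706e+00] [ 4.40298543 -2.27002758 -4.22021974] [-0.40097848 -0.78440588  0.41647715] 19.474408042739885
```

View pics/w16z.png

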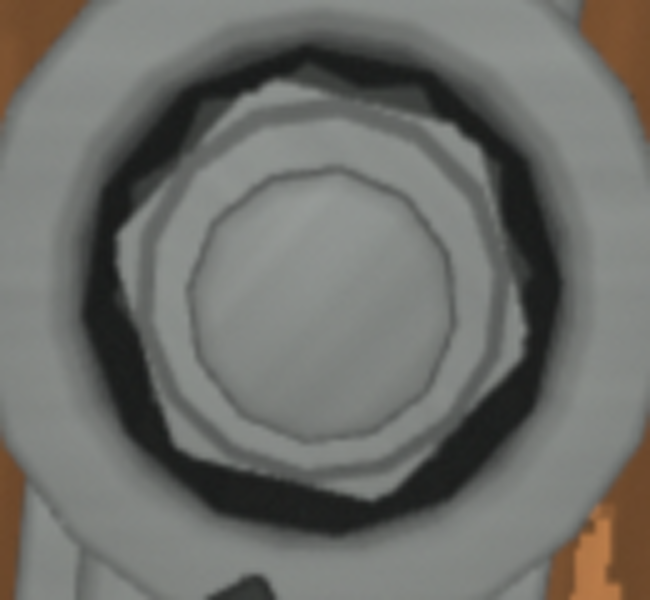

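```bash
python3 -c "
from nut import *
nut('w15',[(290,73),(497,155),(525,375),(363,508),(162,438),(120,220)],5,[250,90])
nut('w16',[(275,80),(475,140),(527,335),(378,500),(175,450),(117,237)],5,[250,90])"
```

```text
[611.79857334 137.17738789  96.        ] [17.3 17.3 17.2 17.2 17.5 17.4] [21.  21.  21.1 21.9 21.3 21.3] 21.24315608491425
[612.1768847  137.31269352  96.        ] [16.6 16.6 16.7 17.2 17.5 17.1] [17.4 19.  22.9 19.  19.6 19.1] 19.518686000017947
```

The nut reads 123.4° of turn, so about 127° in all against the 126° end stop, and the ring now lags behind the hand. It is tight. I'll push slightly more with a firmer grip to confirm.

>>> play_rows(
  increments=[
    [-0.1, 1.9, 0, -1.5, 0.95],
    [0, 1.9, 0, -1.5, 0.95],
    [0, 1.9, 0, -1.5, 0.95],
    [0, 0, 0, 0, 0.95],
  ],
  newtons=60,
)

```text
time_s: 28.82
ee_pos: [539.0, 137.4, 93.9]
ee_rot: [-180.0, 0.0, -0.5]
force: [4.1, -0.5, -3.5]
gripper_width: 19.8
```

Run:
```python
from ov import *
s=snap('wrist','w17'); print(s['time_s'],s['ee_pos'],s['ee_rot'],s['force'],s['torque'],s['gripper_width'])
im=cv2.imread('pics/w17.png')
cv2.imwrite('pics/w17z.png',cv2.resize(im[90:210,250:380],None,fx=5,fy=5,interpolation=cv2.INTER_CUBIC))
```

```text
28.825 [538.95737196 137.39511539  93.91442574] [-1.79966459e+02  1.29204362e-02 -4.93042144e-01] [ 4.13390997 -0.50250383 -3.50666842] [ 0.06667512 -0.71764761  0.01101159] 19.796695760901724
```

View pics/w17z.png

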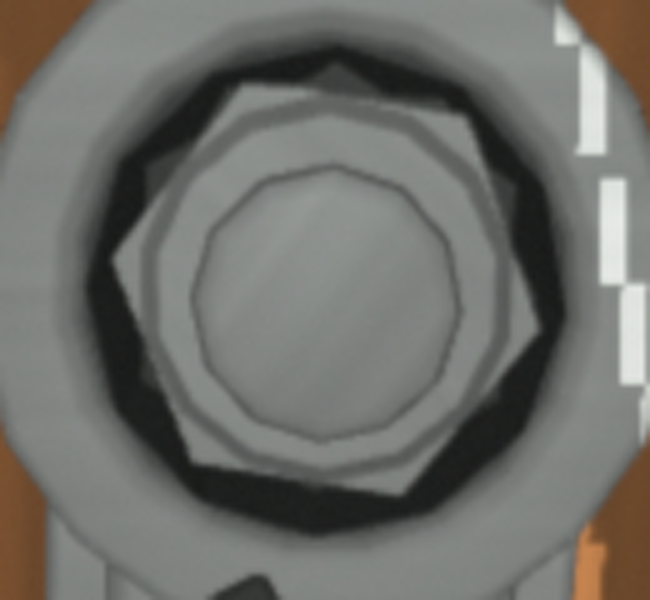

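View pics/w17.png

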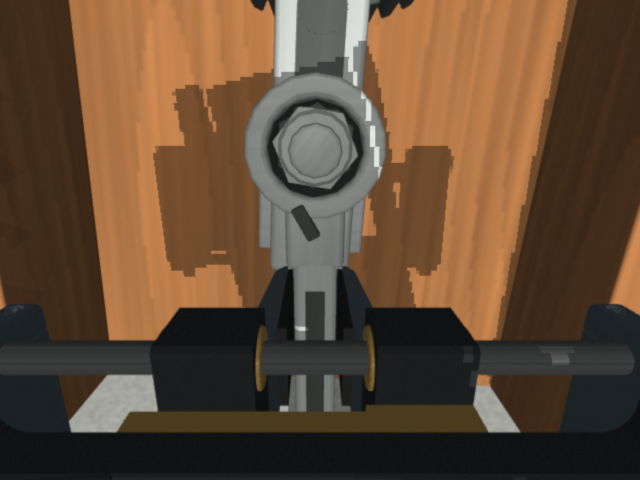

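```bash
python3 -c "
from nut import *
nut('w17',[(240,85),(468,118),(543,325),(403,495),(192,465),(112,262)],5,[250,90])
f=lambda q:np.array(q)/5+[250,90]-.4
for n,q in (('w15',[(318,60)]),('w16',[(308,58)]),('w17',[(338,60),(317,490)])):
  pass
"
```

```text
[611.91134912 137.43763528  96.        ] [17.3 17.4 17.6 17.3 17.5 17.3] [22.4 20.2 21.9 21.1 20.5 20.9] 21.15803325029445
```

The nut is still at its end, about 125–127°, but the wheel cammed over by a half-notch under the firm push. I'll bring it back into contact gently once more to be sure the nut is seated.

```bash
python3 -c "
from arc import *
arc(-0.5,-18.5,12)"
```

```text
[[0.0, 1.9, 0, -1.5, 0.95], [0.1, 1.9, 0, -1.5, 0.95], [0.1, 2.0, 0, -1.5, 0.95], [0.2, 1.9, 0, -1.5, 0.95], [0.2, 1.9, 0, -1.5, 0.95], [0.3, 1.9, 0, -1.5, 0.95], [0.3, 1.9, 0, -1.5, 0.95], [0.4, 1.9, 0, -1.5, 0.95], [0.4, 1.8, 0, -1.5, 0.95], [0.4, 1.9, 0, -1.5, 0.95], [0.5, 1.9, 0, -1.5, 0.95], [0.6, 1.8, 0, -1.5, 0.95]]
```

>>> play_rows(
  increments=[
    [0.0, 1.9, 0, -1.5, 0.95],
    [0.1, 1.9, 0, -1.5, 0.95],
    [0.1, 2.0, 0, -1.5, 0.95],
    [0.2, 1.9, 0, -1.5, 0.95],
    [0.2, 1.9, 0, -1.5, 0.95],
    [0.3, 1.9, 0, -1.5, 0.95],
    [0, 0, 0, 0, 0.95],
  ],
)

```text
time_s: 29.75
ee_pos: [539.4, 148.5, 93.8]
ee_rot: [180.0, 0.1, -9.4]
force: [1.1, -0.3, -4.6]
gripper_width: 19.5
```

```bash
python3 -c "
from h import *
s=env.state();print(s['ee_rot'],s['force'],s['torque'])"
```

```text
[ 1.79961100e+02  7.45253389e-02 -9.42974349e+00] [ 1.10351558 -0.31297713 -4.62614022] [ 0.03787075 -0.11788132  0.04008562]
```

>>> play_rows(
  increments=[
    [0.3, 1.9, 0, -1.5, 0.95],
    [0.4, 1.9, 0, -1.5, 0.95],
    [0, 0, 0, 0, 0.95],
  ],
)

```text
time_s: 30.12
ee_pos: [540.3, 152.3, 93.8]
ee_rot: [180.0, 0.0, -12.4]
force: [0.4, -0.0, -5.0]
gripper_width: 19.6
```

```bash
python3 -c "
from h import *
s=env.state();print(s['ee_rot'],s['force'],s['torque'])"
```

```text
[ 1.79972537e+02  4.25239414e-02 -1.24294538e+01] [ 0.35682538 -0.04018192 -4.98221168] [ 0.04081074 -0.02706325 -0.00957929]
```

>>> play_rows(
  increments=[
    [0.4, 1.8, 0, -1.5, 0.95],
    [0, 0, 0, 0, 0.95],
  ],
)

```text
time_s: 30.38
ee_pos: [541.0, 154.2, 94.0]
ee_rot: [180.0, 0.0, -13.9]
force: [0.8, -0.0, -4.3]
gripper_width: 19.5
```

```bash
python3 -c "
from h import *
s=snap('wrist','w18');print(s['time_s'],s['ee_rot'],s['force'],s['torque'])
im=cv2.imread('pics/w18.png')
cv2.imwrite('pics/w18z.png',cv2.resize(im[90:210,250:380],None,fx=5,fy=5,interpolation=cv2.INTER_CUBIC))"
```

```text
30.375 [ 1.79988512e+02  9.86106385e-03 -1.39313991e+01] [ 0.80284248 -0.01888152 -4.25964681] [0.1007355  0.0277487  0.05844143]
```

View pics/w18z.png

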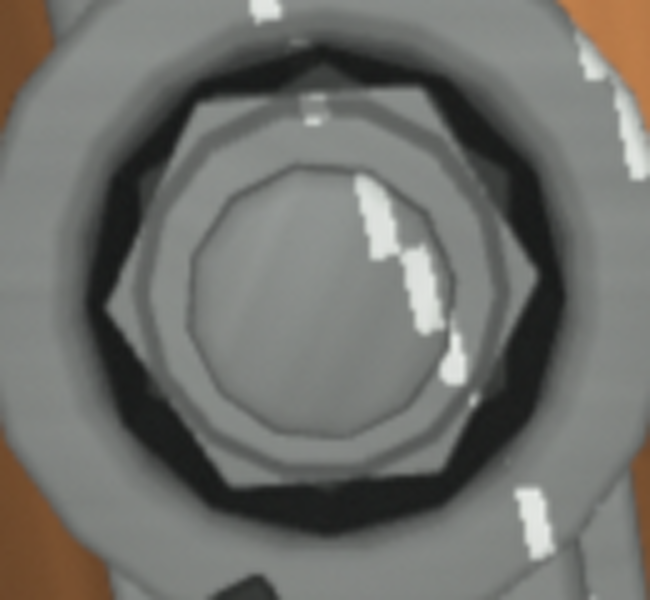

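```bash
python3 -c "
from nut import *
nut('w18',[(198,102),(420,88),(540,273),(443,470),(232,488),(107,308)],5,[250,90])"
```

```text
[612.04990856 137.31720798  96.        ] [17.4 17.2 17.4 17.3 17.5 17.4] [20.2 20.1 21.  20.7 20.5 20.2] 20.45859331991255
```

>>> play_rows(
  increments=[
    [0.4, 1.9, 0, -1.5, 0.95],
    [0.5, 1.9, 0, -1.5, 0.95],
    [0, 0, 0, 0, 0.95],
  ],
)

```text
time_s: 30.8
ee_pos: [542.2, 158.0, 94.0]
ee_rot: [180.0, -0.0, -16.9]
force: [1.6, -0.8, -4.0]
gripper_width: 19.6
```

```bash
python3 -c "
from h import *
s=env.state();print(s['ee_rot'],s['force'],s['torque'])"
```

```text
[ 1.79999675e+02 -3.53894905e-02 -1.69216063e+01] [ 1.57513915 -0.76470385 -4.04141327] [ 0.12410887 -0.25444012  0.04124513]
```

>>> play_rows(
  increments=[
    [0.6, 1.8, 0, -1.5, 0.95],
    [0, 0, 0, 0, 0.95],
  ],
)

```text
time_s: 31.05
ee_pos: [542.9, 159.8, 94.1]
ee_rot: [-180.0, -0.0, -18.4]
force: [2.0, 0.9, -4.9]
gripper_width: 19.5
```

```bash
python3 -c "
from h import *
s=env.state();print(s['ee_rot'],s['force'],s['torque'])"
```

```text
[-1.79990050e+02 -3.93138672e-02 -1.84219220e+01] [ 1.96199291  0.87866846 -4.87309135] [ 0.17380838 -0.32505909  0.12855355]
```

>>> play_rows(
  increments=[
    [0.6, 1.8, 0, -1.5, 0.95],
    [0, 0, 0, 0, 0.95],
  ],
)

```text
time_s: 31.3
ee_pos: [543.5, 161.6, 94.1]
ee_rot: [-180.0, -0.0, -19.9]
force: [2.8, 0.2, -4.7]
gripper_width: 19.5
```

```bash
python3 -c "
from h import *
s=snap('wrist','w19');print(s['time_s'],s['ee_rot'],s['force'],s['torque'])
im=cv2.imread('pics/w19.png')
cv2.imwrite('pics/w19z.png',cv2.resize(im[90:210,250:380],None,fx=5,fy=5,interpolation=cv2.INTER_CUBIC))"
```

```text
31.3 [-1.79995939e+02 -4.63495768e-02 -1.99100859e+01] [ 2.80450678  0.18675996 -4.65591309] [ 0.1512589  -0.36646065  0.24020835]
```

View pics/w19z.png

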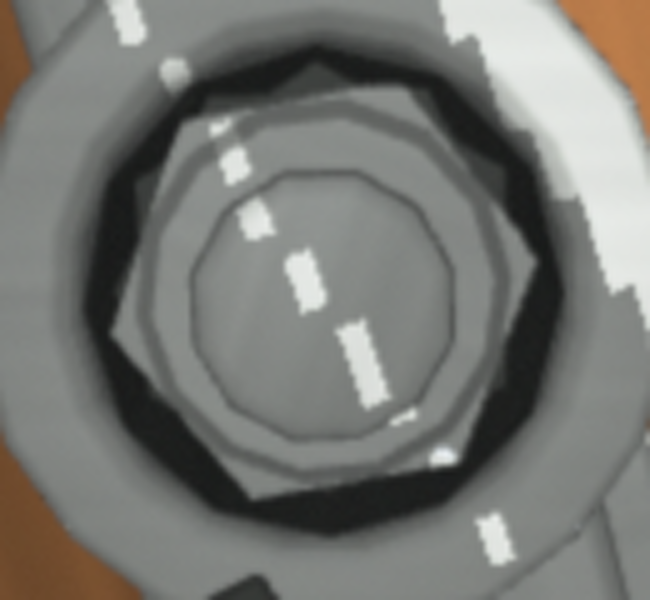

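```bash
python3 -c "
from nut import *
nut('w19',[(180,122),(408,85),(538,262),(462,462),(252,500),(112,332)],5,[250,90])"
```

```text
[611.88586867 137.34242086  96.        ] [17.5 17.3 17.2 17.3 17.4 17.4] [20.5 18.4 19.4 20.6 19.7 19.1] 19.595910746208883
```

>>> play_rows(
  increments=[
    [0.6, 1.8, 0, -1.5, 0.95],
    [0, 0, 0, 0, 0.95],
  ],
)

```text
time_s: 31.6
ee_pos: [544.1, 163.3, 94.1]
ee_rot: [180.0, -0.1, -21.4]
force: [3.2, 0.1, -4.5]
gripper_width: 19.3
```

```bash
python3 -c "
from h import *
s=snap('wrist','w20');print(s['time_s'],s['ee_rot'],s['force'],s['torque'])
im=cv2.imread('pics/w20.png')
cv2.imwrite('pics/w20z.png',cv2.resize(im[90:210,250:380],None,fx=5,fy=5,interpolation=cv2.INTER_CUBIC))"
```

```text
31.6 [ 1.79997338e+02 -5.04317291e-02 -2.14098648e+01] [ 3.23981336  0.14991305 -4.5497557 ] [ 0.05641013 -0.52308931  0.34914109]
```

View pics/w20z.png

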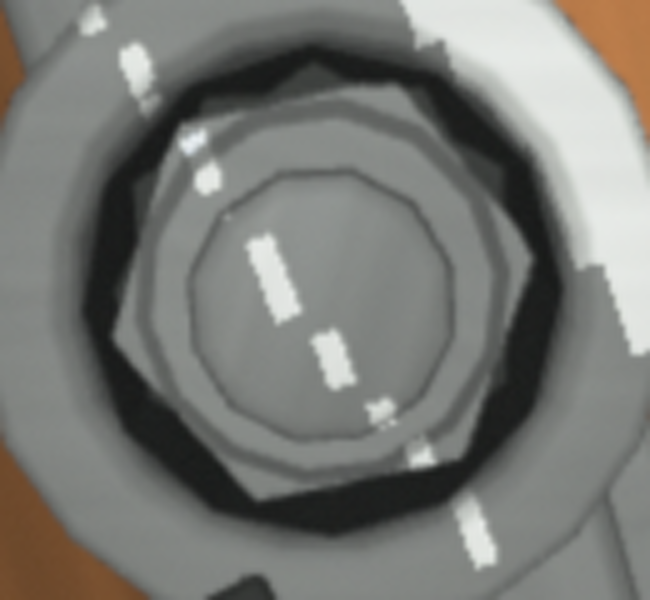

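The torque climbs with each step while the nut holds at about 127° total, so it is tight. I ease back a few degrees and lift off.

>>> play_rows(
  increments=[
    [-0.6, -1.8, 0, 1.5, 0.95],
    [-0.6, -1.8, 0, 1.5, 0.95],
    [-0.6, -1.8, 0, 1.5, 0.95],
    [-0.5, -1.9, 0, 1.5, 0.95],
    [0, 0, 0, 0, 0.95],
    [0, 0, 4, 0, 0.95],
    [0, 0, 4, 0, 0.95],
    [0, 0, 6, 0, 0.95],
  ],
)

```text
time_s: 32.65
ee_pos: [540.9, 156.0, 108.2]
ee_rot: [180.0, 0.1, -15.4]
force: [0.3, 0.0, -3.6]
gripper_width: 19.4
```

>>> play_rows(
  increments=[
    [0, 0, 8, 0, 0.95],
    [0, 0, 10, 0, 0.95],
    [0, 0, 20, 0, 0.95],
    [0, 0, 20, 0, 0.95],
    [0, 0, 0, 0, 0.95],
    [0, 0, 0, 0, 0.95],
  ],
)

```text
time_s: 33.4
ee_pos: [540.6, 155.8, 165.4]
ee_rot: [179.9, 0.1, -15.4]
force: [-0.2, -0.2, -5.4]
gripper_width: 19.2
```

```bash
python3 -c "
from ov import *
s=snap('wrist','w21');print(s['time_s'],s['ee_pos'],s['ee_rot'],s['force'],s['torque'],s['gripper_width'])
draw('w21','w21o',(612.3,137.5),-3.6,-3.6,20.4-30,(60,0,580,470),1.4)"
```

```text
33.4 [540.63500946 155.77305113 165.37481559] [ 1.79944491e+02  8.83905104e-02 -1.54225579e+01] [-0.15607667 -0.22905576 -5.40160464] [0.07230744 0.05815917 0.00248531] 19.198540489946748
```

View pics/w21o.png

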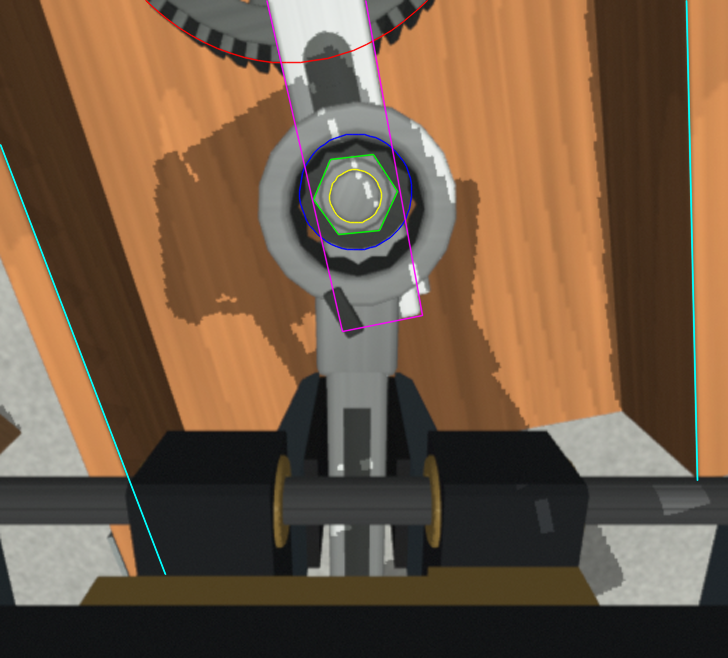

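The wrench is off the nut, and the strap and nut match the overlay. Now back to the wrench's original, clear spot.

>>> play_rows(
  increments=[
    [-4, -52, 0, 3, 0.95],
    [-5, -52, 0, 3, 0.95],
    [-5, -52, 0, 3, 0.95],
    [-5, -52, 0, 3, 0.95],
    [-5, -52, 0, 3, 0.95],
    [-5, -52, 0, 3, 0.95],
    [-6, -52, 0, 3, 0.95],
    [-5, -35, 0, 2.7, 0.95],
    [0, 0, -50, 0, 0.95],
    [0, 0, -50, 0, 0.95],
    [0, 0, -25, 0, 0.95],
    [0, 0, 0, 0, 0.95],
    [0, 0, 0, 0, 0.95],
  ],
)

```text
time_s: 35.08
ee_pos: [502.2, -243.3, 41.7]
ee_rot: [179.9, -0.1, 8.3]
force: [0.5, -0.4, -3.9]
gripper_width: 19.2
```

```bash
python3 -c "
from ov import *
s=snap('wrist','w22');print(s['time_s'],s['ee_pos'],s['ee_rot'],s['force'],s['torque'],s['gripper_width'])"
```

```text
35.075 [ 502.20450027 -243.34988026   41.69505274] [ 1.79945932e+02 -6.91177425e-02  8.28345313e+00] [ 0.46285265 -0.3814263  -3.94665019] [-0.00700232  0.04526617  0.0045025 ] 19.218132844535504
```

View pics/w22.png

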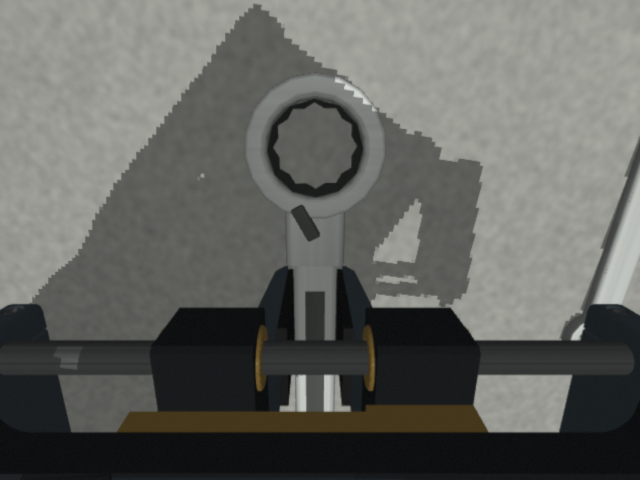

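>>> play_rows(
  increments=[
    [0, 0, -12, 0, 0.95],
    [0, 0, -8, 0, 0.95],
    [0, 0, -4, 0, 0.95],
    [0, 0, -1, 0, 0.95],
    [0, 0, 0, 0, 0.95],
    [0, 0, 0, 0, 0.95],
  ],
)

```text
time_s: 35.88
ee_pos: [501.6, -243.1, 16.2]
ee_rot: [180.0, -0.0, 8.3]
force: [-0.7, 0.5, -4.0]
gripper_width: 19.8
```

>>> play_rows(
  increments=[
    [0, 0, -1, 0, 0.95],
    [0, 0, 0, 0, 0.95],
  ],
)

```text
time_s: 36.12
ee_pos: [501.5, -243.0, 15.0]
ee_rot: [180.0, -0.0, 8.3]
force: [0.1, 0.6, -4.6]
gripper_width: 19.3
```

>>> play_rows(
  increments=[
    [0, 0, -0.6, 0, 0.95],
    [0, 0, 0, 0, 0.95],
  ],
)

```text
time_s: 36.38
ee_pos: [501.5, -243.1, 14.9]
ee_rot: [180.0, -0.0, 8.3]
force: [-0.8, 1.5, 2.7]
gripper_width: 19.6
```

>>> play_rows(
  increments=[
    [0, 0, -0.6, 0, 0.95],
    [0, 0, 0, 0, 0.95],
  ],
)

```text
time_s: 36.62
ee_pos: [501.5, -243.0, 14.9]
ee_rot: [180.0, -0.0, 8.3]
force: [-1.9, 1.3, 6.8]
gripper_width: 19.4
```

Contact: the force went from −4.6 to +6.8 N, so the wrench rests on the bench. Now I open the gripper and lift.

>>> play_rows(
  increments=[
    [0, 0, 0, 0, 0.75],
    [0, 0, 0, 0, 0.6],
    [0, 0, 0, 0, 0.4],
    [0, 0, 0, 0, 0.2],
    [0, 0, 0, 0, 0],
    [0, 0, 0, 0, 0],
    [0, 0, 0, 0, 0],
    [0, 0, 20, 0, 0],
    [0, 0, 50, 0, 0],
    [0, 0, 60, 0, 0],
    [0, 0, 60, 0, 0],
    [-30, -40, 0, 0, 0],
    [-30, -50, 0, 0, 0],
    [-30, -50, 0, 0, 0],
    [0, 0, 0, 0, 0],
    [0, 0, 0, 0, 0],
  ],
)

```text
time_s: 38.62
ee_pos: [411.2, -382.1, 203.0]
ee_rot: [-179.9, 0.0, 8.2]
force: [-0.3, 1.0, 0.5]
gripper_width: 90.9
```

```bash
python3 -c "
from ov import *
s=env.state();print(s['time_s'],s['ee_pos'],s['force'],s['gripper_width'])
snap('top','t30');snap('side','s30')
draw('t30','t30o',(612.3,137.5),-3.6,-3.6,20.4-30,(220,140,520,340),2.66,'top')
a=cv2.imread('pics/s30.png');cv2.imwrite('pics/s30z.png',cv2.resize(a[150:350,180:450],None,fx=2.8,fy=2.8,interpolation=cv2.INTER_CUBIC))"
```

```text
38.625 [ 411.18228741 -382.13162695  202.95738763] [-0.26720316  1.04549248  0.50226983] 90.93056685653129
```

View pics/t30o.png

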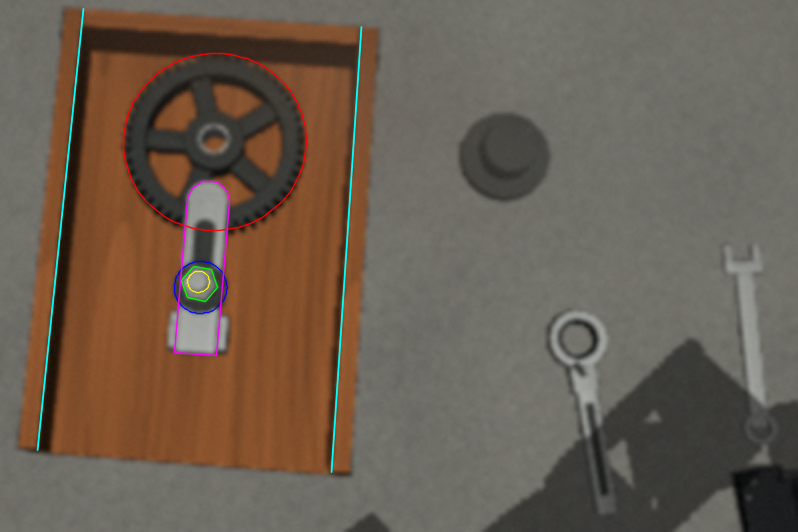

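View pics/s30z.png

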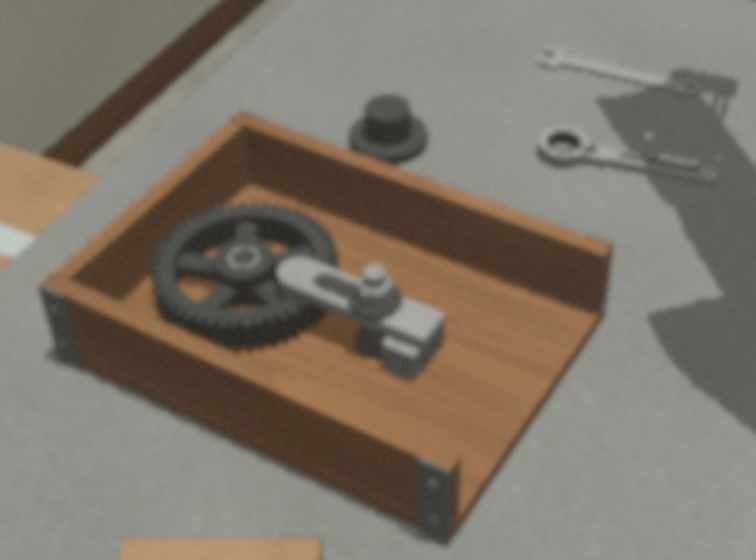

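```bash
python3 -c "
from h import *
print(env.job_done())"
```

```text
the job is handed in; nothing more can be done
None
```

The job is done and handed in at about 39 s. The strap is round on the gear, the nut is up tight, and the wrench is back on the bench.

- **Strap:** I gripped it and swung it about the stud. In the last top and side pictures it points at the gear's middle to within about 0.5°, with its toe over the rim and its heel on the block.
- **Nut:** it took three tightening strokes, with the ring left on the nut for each return. The pictures put its total turn at about 126–127°, against the 126° end stop. Driving torque at the wrist kept rising (to about 0.35 N m) while the nut stayed put.
- **Camming over:** on one firmer push against the stop, the ring's toothed wheel jumped over the nut's corners. I brought it back into contact, and the nut still measured at its end. Readings there varied by about 1.5°.
- **Wrench:** I lowered it to contact on the bench (about 7 N) at its original spot before opening the gripper. It lies flat and clear of the bin. The spanner and coupling look unmoved in the last pictures. I never went near the carton, but most of it was cropped out of those views, so I did not check it there.

The largest wrist force in any reading was about 8 N, well under the limits.

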